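Pack the kit drawer, shut it and latch it

ROBOT

A 7-joint arm with a two-finger parallel gripper is mounted at the origin on a cart in front of the work surface, level with it; the furniture and walls round the work are solid. World frame = base frame: x ahead of the robot, y to its left, z up, the work surface at z = 0. Lengths are in m, angles in rad, forces in N, time in s.
With the tool pointing down it reaches from about 0.425 to 0.95 m from the base axis. Payload 4.7 kg.
Tool frame: the origin (TCP) lies midway between the tips of the shut fingers; the grasp point (between the pads) lies 19 mm behind it; z points along the fingers, y is the line along which they close (so a half turn about z gives the same grasp; the last joint's range is limited). The gripper opens to 87 mm and grips with 3 to 60 N. Pads are 19 mm wide; open, the fingers measure 117 mm over their backs; the gripper's body (75 mm by 190 mm) begins 51 mm behind the grasp point.
Start: joints at [-1.186, 0.469, -0.049, 1.532, 0.024, 1.141, -0.082], TCP at [0.271, 0.618, 0.223] pointing down, gripper open.
Joint ranges: [-2.59, 2.59], [-0.33, 1.99], [-1.39, 1.29], [0.1, 2.45], [-1.04, 4.18], [0.21, 1.99], [-2.66, 2.66]. Speed limits (rad/s): [2.57, 2.57, 3.14, 3.14, 3.14, 3.14, 3.14].

INTERFACE

Orientations are given as a unit quaternion [x, y, z, w].
In Python, from bench import sense, read_camera, hand_in gives the robot as it stands.
- The arm moves only by the tool jog_arm, never from a script. Its argument "plan" is a list of rows, each a list of 2 entries, a list of its own where there are three numbers: the shift along the tool's x, y, z each as a share of 0.04 m, from -1 to 1, then the turn, a rotation vector about the tool's x, y, z each as a share of 6 degrees, from -1 to 1. In form: [[[dx, dy, dz], [ax, ay, az]], ...]. A call has 1 to 10 rows; each row shifts and turns the commanded pose from where the row before left it, along the tool's axes as they then stand; what a row does not reach is not made up. A row lasts 1/12 s, in which the tool goes at most 41.7 mm and 7.16 degrees, less where a joint would pass 70% of its speed; a pose out of reach is approached as far as the arm can. A call with a number of a shift or a turn outside -1 to 1 is refused whole. A call with a gripper value outside its range is refused whole. "jaw" is the opening, from -1 (shut) to 1 (fully open), set as the call begins (left out, the last holds). The fingers move at their own pace and stop on an object; "force" is the grip in N (left out, the last holds). Time passes only in rows, so rows that do not move let the fingers close. It gives the time, the measured TCP pose, the force, the opening and the grip force at its end, in the units of the state.
- sense(): the state, without advancing time (a new reading comes with each control period).
- read_camera(name): name is "scene" or "top" or "wrist"; returns a dict with "img" (420x560x3 uint8, red, green, blue), "depth" (420x560 float32, m along the optical axis (not along the pixel's ray), 0 where there is no reading), "K" (3x3 intrinsics, pixels), "eye" and "rotation" of the camera in the world; the wrist camera has in their place "tool_from_camera" (4x4, takes a point from camera to tool coordinates, whose origin is the TCP and whose axes are the flange's). Camera axes: x right, y down, z forward; pixel columns grow to the right and rows downward; lengths in m; the calibration is good to about 2 mm. A picture is of the moment at which its call begins: read the wrist's pose just before it.
- hand_in(): hands the job in; it is judged then, once.
The state is a dict: "time": time; "joint_pos": joint angles; "qd": joint speeds; "joint_torque": joint torques, N m; "ee_pos": TCP position; "tool_rot": TCP orientation; "wrist_force": force on the tool from outside, world axes, zero at the start; "moment": the same for the moment, N m; "grip_width": opening from 0.0 (shut) to 1.0 (fully open); "gripper_force": force on a finger pad.
Only numpy, scipy, OpenCV 4.12 (cv2) and the standard library are available. Lean on these libraries where they do the work, as an engineer would, in place of code of your own. Each camera call takes 0.05 s, during which the arm holds its last target. There are 200 camera calls.

TASK

Pack the repair kit: pull the drawer of the slim grey kit case right out to its stop, and pack every solder paste jar, solder reel and battery pack that lies on the table (three or four of the five are there) in one row on its floor, the jar and the reel upright and the packs lying flat; the full row only fits with the packs lying crosswise. Then slide the drawer fully shut, and only after that turn the quarter-turn latch on the case's roof clockwise until it drops into its locked position. Leave the flux bottle, screwdriver and memory stick alone.

Things in the scene. Friction and masses are not known exactly. Their poses are not given: they have to be found in the camera images.
- drawer (a joint): the drawer of the slim grey kit case: 0 = shut, grows as it is pulled out, up to 0.218 m at its stop. Slides with about 2 N of friction and stays where it is left.
- drawer_floor (a point): centre of the drawer's inner floor, 8 mm above the table; moves with the drawer. Own x points from the front panel to the rear (the way the drawer slides shut), y across, z up. Inside: 208 mm along x, 66 mm along y. Side and rear walls are 3 mm thick and rise only 8 mm above this floor; the front panel is 8 mm thick, 84 mm wide, its top 54 mm above this floor.
- drawer_handle (a point): middle of the drawer's bar handle: round steel bar 8 mm in diameter, 60 mm long, parallel to the drawer's y, 46 mm above the table, its centre line 38 mm in front of the front panel's face; open from above.
- kit_case: the fixed slim grey case: 226 mm long, 84 mm wide, roof 68 mm above the table; origin under its centre, own x along the slide (the drawer comes out of its -x end). Things up to 55 mm high on the drawer's floor pass its mouth. At the stop the whole inner floor lies in the open, its rear end 2 mm in front of the mouth.
- lock (a joint): the quarter-turn latch on the roof of the kit case: about 0 (0 to 0.25) = unlocked, 1.571 = stop, locked from 1.40 on; grows as it turns clockwise seen from above. Needs up to 0.08 N m; past about 1.3 rad a spring drops it 3 mm into its detent, where it stays locked (resting at 1.42 to 1.571).
- lock_grip (a point): the latch's grip: centre of its upright black bar, 32 mm long, 10 mm thick and 23 mm high, on the turning axis, 110 mm behind the case's front edge. The point is 9 mm below the bar's top and 14 mm above its bottom, where a 39 mm steel disc turns with it. Own x is along the bar's length and turns with it: unlocked (0) along the drawer's slide direction, locked across it.
- jar_mid (a point): solder paste jar: upright round jar with a wide screw cap, body diameter 54 mm, cap diameter 58 mm (from 32 mm above its bottom to its top), 50 mm high, 0.28 kg; the point is its centre, 25 mm above its bottom, z up its axis. May be absent.
- reel_mid (a point): solder wire reel: upright spool, diameter 62 mm, 45 mm high, 0.35 kg; the point is its centre, 22.5 mm above its bottom, z up its axis. May be absent.
- pack_a_mid (a point): battery pack: a plain grey block 58 x 38 x 38 mm with two narrow black bands and brass contacts at its ends, 0.16 kg; the point is its centre (19 mm above what it lies on), own x along its 58 mm length. May be absent.
- pack_b_mid (a point): battery pack: a plain grey block 58 x 38 x 38 mm with two narrow black bands and brass contacts at its ends, 0.16 kg; the point is its centre (19 mm above what it lies on), own x along its 58 mm length. Same as the other packs. May be absent.
- pack_c_mid (a point): battery pack: a plain grey block 58 x 38 x 38 mm with two narrow black bands and brass contacts at its ends, 0.16 kg; the point is its centre (19 mm above what it lies on), own x along its 58 mm length. Same as the other packs. May be absent.
- flux_bottle: bystander: white bottle with a narrow cap, 45 mm in diameter, 83 mm high, upright at the right of the work; origin under its centre. Stays where it is.
- driver: bystander: screwdriver lying at the right, 143 x 17 x 17 mm, origin under its centre. Stays where it is.
- memory_stick: bystander: memory stick lying far back, 18 x 53 x 9 mm, origin under its centre. Stays where it is.

How it is judged:
By the outcome, as a careful person would: the job done as asked, in the order asked, and still so for the second after the job is handed in, with the robot touching nothing.
Of jar, reel, pack_a, pack_b, pack_c only 3 to 4 are there at a start; the rules pass over those that are not, and their reading is None.
At some moment in a run one of jar, reel, pack_a, pack_b, pack_c may be knocked a few centimetres aside while the robot is not near it.
Once in a run the grip may slacken for a moment while it holds something.
It also fails if it takes over 208 s, if anything falls off the work surface, if the arm or the gripper's body presses on something with over 40 N, if the wrist force passes 120 N, or if a joint passes its speed limit or range.

## Working session

There is one attempt and no reset: what is moved stays moved. The work goes in short steps, Python scripts to look and compute and a tool call to move; the robot and the scene stay as the last step left them, time stands still between calls to the robot, and variables do not carry over. Pictures are saved under pics/ and viewed, at most 14 in all, crops included, and the job is handed in when it is done.

Besides the shell and the picture viewer there is one more tool, called in YAML: its name, and indented under it one key for each argument. jog_arm: Moves the arm, as the interface text tells. Shift numbers are shares of 0.04 m and turn numbers shares of 6 degrees, none past 1 either way. Its arguments: {"type":"object","properties":{"plan":{"type":"array","items":{"type":"array"}},"jaw":{"type":"number"},"force":{"type":"number"}},"required":["plan"]}

```bash
mkdir -p pics; ls
cat > h.py <<'E'
import numpy as np, cv2
from bench import sense, read_camera, hand_in
from scipy.spatial.transform import Rotation as R
def cloud(c,s=None):
    d=c['depth'];K=np.array(c['K']);v,u=np.mgrid[0:420,0:560]
    p=np.stack([(u-K[0,2])/K[0,0]*d,(v-K[1,2])/K[1,1]*d,d],-1)
    if 'eye' in c: return p@np.array(c['rotation']).reshape(3,3).T+np.array(c['eye'])
    T=np.array(c['tool_from_camera']);p=p@T[:3,:3].T+T[:3,3]
    return p@R.from_quat(s['tool_rot']).as_matrix().T+np.array(s['ee_pos'])
def save(c,n): cv2.imwrite('pics/'+n+'.png',c['img'][:,:,::-1])
E
python3 - <<'E'
from h import *
s=sense();print({k:np.round(v,3) for k,v in s.items()})
c=read_camera('top');save(c,'top0');print(c['eye'],c['rotation'])
p=cloud(c);np.save('top0.npy',p)
for r in range(0,420,60):print([tuple(np.round(p[r,u],2)) for u in range(0,560,110)])
c=read_camera('scene');save(c,'sc0')
E
```

```text
pics
{'time': np.float64(0.0), 'joint_pos': array([-1.186,  0.469, -0.049,  1.534,  0.024,  1.141, -0.082]), 'qd': array([-0.002,  0.   ,  0.   , -0.002,  0.   ,  0.002, -0.001]), 'joint_torque': array([-0.0000e+00, -5.0798e+01, -8.1000e-02, -2.3615e+01, -6.1000e-02,
        3.8000e-02,  0.0000e+00]), 'ee_pos': array([0.271, 0.617, 0.221]), 'tool_rot': array([ 0.205,  0.979, -0.001, -0.   ]), 'wrist_force': array([ 0.482, -0.939,  0.371]), 'moment': array([-0.034, -0.041, -0.015]), 'gripper_force': np.float64(0.0), 'grip_width': np.float64(0.999)}
[ 0.41702606 -0.13467036  1.07936063] [ 0.74660549 -0.6564375   0.07081367 -0.0815811 ]Traceback (most recent call last):
  File "<stdin>", line 4, in <module>
  File "h.py", line 7, in cloud
    if 'eye' in c: return p@np.array(c['rotation']).reshape(3,3).T+np.array(c['eye'])
                            ~~~~~~~~~~~~~~~~~~~~~~~~~~~~~~~^^^^^
ValueError: cannot reshape array of size 4 into shape (3,3)
```

View pics/top0.png

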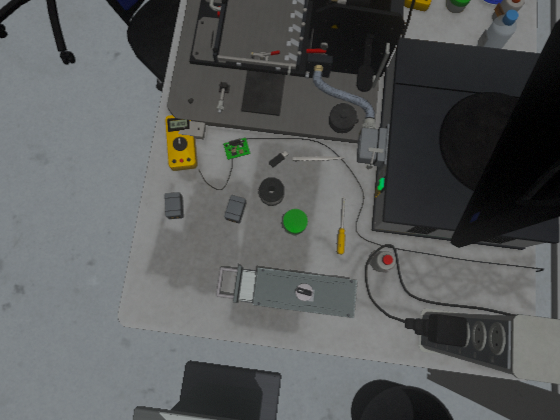

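The top view shows the case at about (300,290) with its handle at (228,282), the reel at (271,190), the green jar at (295,221) and two packs at (174,205) and (235,208). That makes four items.

```bash
sed -i "s/np.array(c\['rotation'\]).reshape(3,3).T/R.from_quat(c['rotation']).as_matrix().T/" h.py
cat >> h.py <<'E'
def comps(p,img,zlo,zhi,box,amin=30):
    m=(p[...,2]>zlo)&(p[...,2]<zhi)&(p[...,0]>box[0])&(p[...,0]<box[1])&(p[...,1]>box[2])&(p[...,1]<box[3])
    n,l,st,ce=cv2.connectedComponentsWithStats(m.astype(np.uint8),connectivity=4)
    for i in range(1,n):
        if st[i,4]<amin: continue
        q=p[l==i]; r=cv2.minAreaRect((q[:,:2]*1000).astype(np.float32))
        print('px',ce[i].round(),'n',st[i,4],'rect mm',np.round(r[0],1),np.round(r[1],1),'ang',round(r[2],1),'zmax',np.round(np.percentile(q[:,2],[50,95]),3),'rgb',img[l==i].mean(0).round())
E
python3 - <<'E'
from h import *
c=read_camera('top');p=cloud(c)
for u,v in [(228,270),(228,296),(246,284),(304,292),(350,300),(271,190),(295,221),(174,205),(235,208),(340,230),(384,260),(200,300)]:print((u,v),np.round(p[v,u],3))
comps(p,c['img'],0.012,0.1,(0.2,0.95,-0.6,0.7))
print('zoom');comps(p,c['img'],0.03,0.1,(0.2,0.95,-0.6,0.7))
c=read_camera('scene');save(c,'sc0')
u=cv2.resize(read_camera('top')['img'][170:320,150:400,::-1],(800,480),interpolation=cv2.INTER_CUBIC);cv2.imwrite('pics/z0.png',u)
E
```

```text
(228, 270) [ 0.479 -0.014  0.049]
(228, 296) [ 0.422 -0.022  0.049]
(246, 284) [ 0.455 -0.056  0.007]
(304, 292) [ 0.451 -0.19   0.099]
(350, 300) [ 0.448 -0.295  0.069]
(271, 190) [ 0.692 -0.085  0.005]
(295, 221) [ 0.612 -0.153  0.051]
(174, 205) [0.617 0.14  0.038]
(235, 208) [ 0.628 -0.006  0.037]
(340, 230) [ 0.611 -0.264  0.016]
(384, 260) [ 0.544 -0.36   0.082]
(200, 300) [ 0.404  0.048 -0.001]
px [271. 125.] n 11532 rect mm [ 785.1 -160.7] [734.9 330.2] ang 89.9 zmax [0.035 0.08 ] rgb [75. 72. 61.]
px [385. 112.] n 235 rect mm [ 906.8 -340.1] [86.   4.3] ang 0.3 zmax [0.057 0.097] rgb [52. 52. 53.]
px [271. 190.] n 513 rect mm [682.6 -86.5] [57.8 57.8] ang 7.7 zmax [0.045 0.048] rgb [44. 44. 43.]
px [173. 205.] n 439 rect mm [619.1 143.5] [60.1 38.6] ang 10.9 zmax [0.037 0.04 ] rgb [73. 75. 77.]
px [235. 208.] n 418 rect mm [629.7  -5.6] [38.4 59.2] ang 81.0 zmax [0.037 0.041] rgb [74. 77. 79.]
px [295. 221.] n 500 rect mm [ 613.9 -152.7] [56.4 56.5] ang 6.2 zmax [0.049 0.053] rgb [ 32. 117.  34.]
px [341. 241.] n 163 rect mm [ 588.7 -269.4] [66.4 16.9] ang 0.5 zmax [0.016 0.
[... 1389 characters left out ...]
rect mm [ 546.5 -367.6] [42.8 44.5] ang 89.9 zmax [0.067 0.085] rgb [106.  83.  80.]
px [230. 283.] n 381 rect mm [451.8 -19.1] [50.3 83.3] ang 89.9 zmax [0.05  0.063] rgb [94. 95. 96.]
px [305. 292.] n 3833 rect mm [ 452.5 -194.3] [ 84.1 226.5] ang 0.2 zmax [0.068 0.075] rgb [92. 98. 98.]
px [401. 319.] n 170 rect mm [ 421.2 -402.5] [69.1 25.3] ang 78.9 zmax [0.063 0.076] rgb [47. 47. 47.]
px [431. 314.] n 41 rect mm [ 435.6 -476. ] [ 5.9 29.7] ang 41.6 zmax [0.055 0.092] rgb [59. 60. 59.]
px [419. 332.] n 35 rect mm [ 397.8 -451.4] [16.6  8.1] ang 88.4 zmax [0.072 0.081] rgb [36. 36. 36.]
px [429. 344.] n 108 rect mm [ 375.5 -476.7] [30.6  8.2] ang 24.0 zmax [0.061 0.096] rgb [50. 51. 51.]
```

View pics/z0.png

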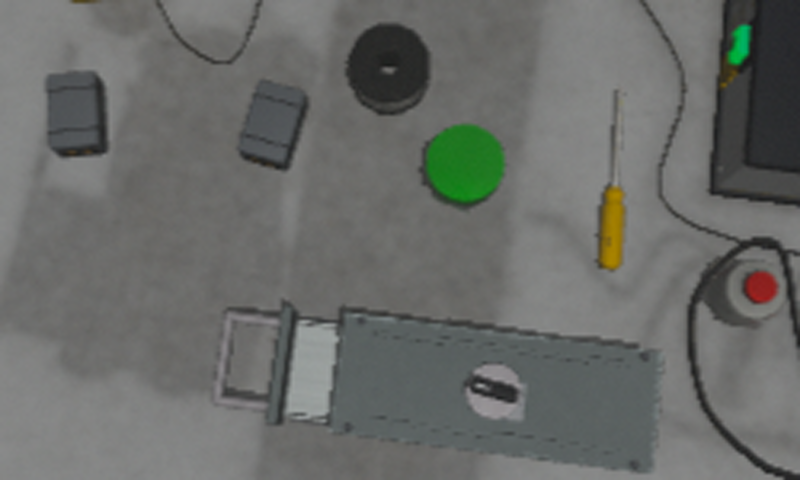

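View pics/sc0.png

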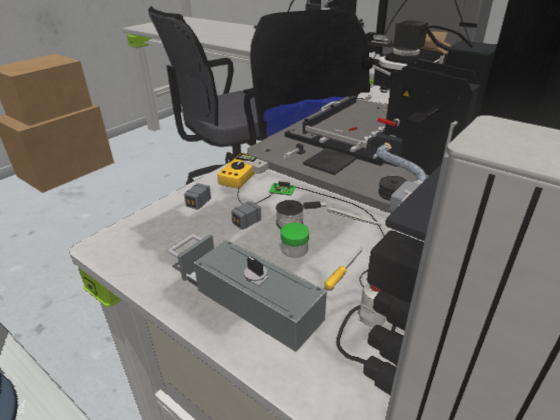

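Both views agree on the layout. The drawer slides along world y, is about 45 mm open already, and its bar is near (0.452, 0.002). I'll use the shut fingers as a hook, with tool y along world x throughout.

```bash
cat >> h.py <<'E'
def goto(x,y,z,head=0.,n=None):
    """rows (printed) from measured pose to a down-pointing pose with tool y at heading head (deg)"""
    s=sense();P=np.array(s['ee_pos']);A=R.from_quat(s['tool_rot'])
    h=np.radians(head);B=R.from_matrix(np.array([[-np.sin(h),np.cos(h),0],[np.cos(h),np.sin(h),0],[0,0,-1]]).T)
    Y=A.as_matrix()[:,1]
    rv=(A.inv()*B).as_rotvec();d=np.array([x,y,z])-P
    N=n or int(max(np.ceil(np.linalg.norm(d)/.039),np.ceil(np.degrees(np.linalg.norm(rv))/5.9),1))
    C=A
    rows=[]
    for i in range(N):
        rows.append([np.round(C.inv().apply(d/N)/.04,3).tolist(),np.round(np.degrees(rv/N)/6,3).tolist()]);C=C*R.from_rotvec(rv/N)
    print('t',s['time'],'P',P.round(4),'head',np.degrees(np.arctan2(Y[1],Y[0])).round(2),'F',np.round(s['wrist_force'],1),'w',round(float(s['grip_width'])*87,1))
    print(N,str(rows).replace(' ',''))
E
python3 - <<'E'
from h import *
goto(0.452,-0.019,0.2,0)
E
```

```text
t 0.2 P [0.2712 0.6177 0.2219] head 66.3 F [ 0.3 -0.1 -0.7] w 87.2
17 [[[-0.62,-0.75,0.033],[-0.001,0.0,0.65]],[[-0.669,-0.707,0.033],[-0.001,0.0,0.65]],[[-0.716,-0.659,0.033],[-0.001,0.0,0.65]],[[-0.759,-0.609,0.033],[-0.001,0.0,0.65]],[[-0.799,-0.556,0.033],[-0.001,0.0,0.65]],[[-0.835,-0.501,0.033],[-0.001,0.0,0.65]],[[-0.867,-0.443,0.033],[-0.001,0.0,0.65]],[[-0.895,-0.383,0.033],[-0.001,0.0,0.65]],[[-0.919,-0.321,0.033],[-0.001,0.0,0.65]],[[-0.939,-0.258,0.033],[-0.001,0.0,0.65]],[[-0.954,-0.193,0.032],[-0.001,0.0,0.65]],[[-0.965,-0.128,0.032],[-0.001,0.0,0.65]],[[-0.971,-0.062,0.032],[-0.001,0.0,0.65]],[[-0.973,0.004,0.032],[-0.001,0.0,0.65]],[[-0.971,0.07,0.032],[-0.001,0.0,0.65]],[[-0.964,0.136,0.032],[-0.001,0.0,0.65]],[[-0.952,0.202,0.032],[-0.001,0.0,0.65]]]
```

jog_arm:
  plan:
    - [[-0.6,-0.7,0],[0,0,0.65]]
    - [[-0.65,-0.65,0],[0,0,0.65]]
    - [[-0.7,-0.6,0],[0,0,0.65]]
    - [[-0.75,-0.55,0],[0,0,0.65]]
    - [[-0.8,-0.5,0],[0,0,0.65]]
    - [[-0.8,-0.45,0],[0,0,0.65]]
    - [[-0.85,-0.4,0],[0,0,0.65]]
    - [[-0.9,-0.35,0],[0,0,0.65]]
    - [[-0.9,-0.3,0],[0,0,0.65]]
    - [[-0.9,-0.25,0],[0,0,0.65]]
  jaw: -1

```text
time: 1.03
ee_pos: [0.3836, 0.2596, 0.2226]
tool_rot: [0.522, 0.853, 0.0, 0.0]
wrist_force: [0.9, 0.4, 0.2]
grip_width: 0.322
gripper_force: 0.0
```

Run:
```python
from h import *
goto(0.452,-0.019,0.2,0)
```

```text
t 1.0333 P [0.3836 0.2596 0.2226] head 27.1 F [0.9 0.4 0.2] w 28.0
8 [[[-0.872,-0.206,0.07],[0.0,-0.0,0.564]],[[-0.883,-0.154,0.07],[0.0,-0.0,0.564]],[[-0.891,-0.102,0.071],[0.0,-0.0,0.564]],[[-0.895,-0.049,0.071],[0.0,-0.0,0.564]],[[-0.896,0.004,0.071],[0.0,-0.0,0.564]],[[-0.895,0.057,0.071],[0.0,-0.0,0.564]],[[-0.89,0.109,0.071],[0.0,-0.0,0.564]],[[-0.882,0.162,0.071],[0.0,-0.0,0.564]]]
```

jog_arm:
  plan:
    - [[-0.87,-0.2,0.07],[0,0,0.56]]
    - [[-0.88,-0.15,0.07],[0,0,0.56]]
    - [[-0.89,-0.1,0.07],[0,0,0.56]]
    - [[-0.9,-0.05,0.07],[0,0,0.56]]
    - [[-0.9,0,0.07],[0,0,0.56]]
    - [[-0.9,0.06,0.07],[0,0,0.56]]
    - [[-0.89,0.11,0.07],[0,0,0.56]]
    - [[-0.88,0.16,0.07],[0,0,0.56]]
    - [[0,0,0],[0,0,0]]
    - [[0,0,0],[0,0,0]]

```text
time: 1.87
ee_pos: [0.4535, -0.0187, 0.2001]
tool_rot: [0.706, 0.708, -0.0, 0.0]
wrist_force: [0.1, 1.2, 0.3]
grip_width: 0.005
gripper_force: 0.0
```

Run:
```python
from h import *
goto(0.452,-0.019,0.02,0)
s=sense();c=read_camera('wrist');p=cloud(c,s);save(c,'w1')
comps(p,c['img'],0.03,0.1,(0.2,0.95,-0.6,0.4))
print(np.array(c['tool_from_camera']).round(3))
```

```text
t 1.8667 P [ 0.4535 -0.0187  0.2001] head 0.15 F [0.1 1.2 0.3] w 0.4
5 [[[-0.001,-0.008,0.9],[-0.0,0.0,0.005]],[[-0.002,-0.008,0.9],[-0.0,0.0,0.005]],[[-0.002,-0.008,0.9],[-0.0,0.0,0.005]],[[-0.002,-0.008,0.9],[-0.0,0.0,0.005]],[[-0.002,-0.008,0.9],[-0.0,0.0,0.005]]]
px [474.   7.] n 915 rect mm [619.9 128.9] [14.3 59.2] ang 88.7 zmax [0.038 0.039] rgb [ 99. 103. 106.]
px [468. 172.] n 2813 rect mm [629.1  -2.9] [38.4 59.3] ang 81.6 zmax [0.038 0.039] rgb [113. 117. 120.]
px [272. 197.] n 3022 rect mm [451.5 -16.5] [83.9 49.5] ang 0.3 zmax [0.05  0.063] rgb [106. 108. 108.]
px [515. 257.] n 3444 rect mm [683.  -84.5] [61.1 60.3] ang 57.9 zmax [0.045 0.046] rgb [51. 50. 50.]
px [230. 256.] n 90 rect mm [413.7 -85.3] [ 4.  14.4] ang 17.7 zmax [0.046 0.061] rgb [57. 59. 59.]
px [314. 256.] n 89 rect mm [490.1 -84.2] [12.9  4. ] ang 69.7 zmax [0.044 0.061] rgb [56. 59. 59.]
px [435. 292.] n 110 rect mm [ 616.9 -123.6] [ 4.4 26.8] ang 87.2 zmax [0.037 0.042] rgb [35. 77. 37.]
px [273. 355.] n 322 rect mm [ 454.6 -161.3] [35.6 26. ] ang 85.4 zmax [0.069 0.077] rgb [94. 96. 96.]
px [442. 338.] n 655 rect mm [ 622.8 -167.7] [39.  24.8] ang 0.0 zmax [0.05  0.051] rgb [ 78. 184.  80.]
[[-0.    -0.959 -0.284  0.077]
 [ 1.    -0.     0.    -0.001]
 [-0.    -0.284  0.959 -0.162]
 [ 0.     0.     0.     1.   ]]
```

View pics/w1.png

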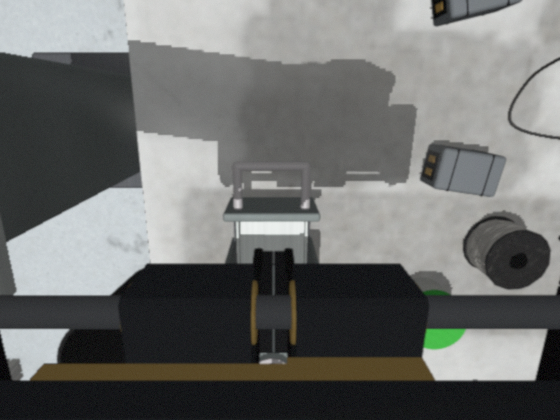

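The wrist view shows the bar at (272,168) and the panel at (272,210), with a clear gap between them. I'll descend into it and pull.

jog_arm:
  plan:
    - [[0.04,-0.04,0.9],[0,0,0]]
    - [[0,0,0.9],[0,0,0]]
    - [[0,0,0.9],[0,0,0]]
    - [[0,0,0.9],[0,0,0]]
    - [[0,0,0.9],[0,0,0]]
    - [[0,0,0],[0,0,0]]
    - [[0.3,0,0],[0,0,0]]
    - [[0.5,0,0],[0,0,0]]
    - [[0.5,0,0],[0,0,0]]
    - [[0.5,0,0],[0,0,0]]

```text
time: 2.75
ee_pos: [0.4512, 0.0577, 0.0215]
tool_rot: [0.704, 0.71, 0.0, 0.0]
wrist_force: [0.9, -4.2, -3.1]
grip_width: 0.005
gripper_force: 1.5
```

jog_arm:
  plan:
    - [[0.5,0,0],[0,0,0]]
    - [[0.5,0,0],[0,0,0]]
    - [[0.5,0,0],[0,0,0]]
    - [[0.4,0,0],[0,0,0]]
    - [[0.3,0,0],[0,0,0]]
    - [[0.3,0,0],[0,0,0]]
    - [[0.2,0,0],[0,0,0]]
    - [[0,0,0],[0,0,0]]

```text
time: 3.42
ee_pos: [0.4509, 0.1635, 0.0211]
tool_rot: [0.705, 0.71, -0.001, 0.001]
wrist_force: [0.1, -5.8, 4.4]
grip_width: 0.004
gripper_force: 2.9
```

jog_arm:
  plan:
    - [[0.1,0,0],[0,0,0]]
    - [[0.1,0,0],[0,0,0]]
    - [[0.1,0,0],[0,0,0]]
    - [[0,0,0],[0,0,0]]

```text
time: 3.75
ee_pos: [0.4507, 0.1641, 0.0209]
tool_rot: [0.708, 0.706, -0.005, 0.004]
wrist_force: [-0.6, -31.7, 15.7]
grip_width: 0.003
gripper_force: 15.7
```

The drawer is at its stop. Next I back off, rise and look.

jog_arm:
  plan:
    - [[-0.3,0,0],[0,0,0]]
    - [[-0.15,0,0],[0,0,0]]
    - [[0,0,-0.8],[0,0,0]]
    - [[0,0,-0.9],[0,0,0]]
    - [[0,0,-0.9],[0,0,0]]
    - [[0,0,-0.9],[0,0,0]]
    - [[0,0.9,-0.5],[0,0,0]]
    - [[-0.6,0.7,0],[0,0,0]]
    - [[-0.7,0.5,0],[0,0,0]]
    - [[0,0,0],[0,0,0]]
  jaw: 1

```text
time: 4.58
ee_pos: [0.5394, 0.1025, 0.182]
tool_rot: [0.707, 0.707, 0.001, 0.003]
wrist_force: [-0.7, -0.8, 0.6]
grip_width: 0.682
gripper_force: 0.0
```

```bash
cat >> h.py <<'E'
def look(name,zlo=0.03,box=(0.38,0.75,-0.31,0.25),view=False):
    s=sense();c=read_camera(name);p=cloud(c,s);comps(p,c['img'],zlo,0.11,box,60)
    return c,p
E
python3 - <<'E'
from h import *
goto(0.63,-0.005,0.2,-9)
c,p=look('wrist');save(c,'w2')
print();c,p=look('top');
np.save('t2.npy',p)
E
```

```text
t 4.5833 P [0.5394 0.1025 0.182 ] head 0.02 F [-0.7 -0.8  0.6] w 59.3
4 [[[-0.673,0.567,-0.108],[0.015,0.004,0.376]],[[-0.65,0.593,-0.109],[0.015,0.004,0.376]],[[-0.626,0.618,-0.11],[0.015,0.004,0.376]],[[-0.601,0.642,-0.111],[0.015,0.004,0.376]]]
px [503. 137.] n 3171 rect mm [730.5 148.1] [39.  71.8] ang 0.0 zmax [0.032 0.035] rgb [204. 163.  64.]
px [161. 136.] n 3480 rect mm [451.3 156.4] [83.6 50.3] ang 0.0 zmax [0.05  0.063] rgb [78. 79. 79.]
px [368. 141.] n 3268 rect mm [618.8 146.8] [58.7 38.3] ang 13.2 zmax [0.038 0.039] rgb [69. 70. 71.]
px [393. 288.] n 151 rect mm [650.8   9.9] [ 7.5 18. ] ang 82.2 zmax [0.037 0.039] rgb [68. 71. 73.]

px [180. 159.] n 272 rect mm [737.1 143.8] [40.7 65.3] ang 14.7 zmax [0.032 0.035] rgb [175. 135.   4.]
px [271. 189.] n 462 rect mm [683.  -86.4] [57.7 57.8] ang 7.2 zmax [0.045 0.048] rgb [49. 50. 48.]
px [235. 208.] n 381 rect mm [629.2  -5.3] [38.1 58.2] ang 81.8 zmax [0.038 0.041] rgb [86. 89. 92.]
px [295. 221.] n 489 rect mm [ 613.8 -152.6] [56.1 56.3] ang 6.4 zmax [0.049 0.052] rgb [ 37. 133.  40.]
px [305. 292.] n 3856 rect mm [ 452.4 -194.3] [ 83.9 226.5] ang 0.1 zmax [0.068 0.076] rgb [104. 111. 110.]
px [155. 283.] n 217 rect mm [429.3 153.1] [40.2 50.5] ang 2.5 zmax [0.05  0.063] rgb [63. 64. 64.]
```

View pics/w2.png

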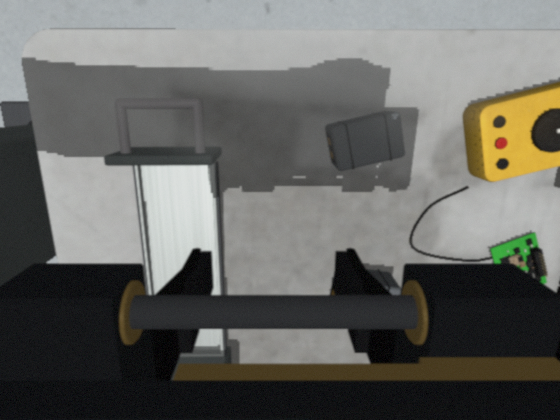

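The drawer is fully open. Its floor runs from y = -0.077 to 0.131 at x = 0.452, in the wrist camera's frame. The upper pack at (365,138) is measured at (0.619, 0.147), 13.2°, so I'll pick that one first.

Run:
```python
from h import *
goto(0.619,0.147,0.10,13.2,4)
```

```text
t 4.6833 P [0.5355 0.1073 0.1805] head 0.3 F [-0.4  1.3  0.3] w 67.2
4 [[[0.245,0.523,0.504],[0.001,-0.002,-0.538]],[[0.215,0.536,0.503],[0.001,-0.002,-0.538]],[[0.185,0.548,0.503],[0.001,-0.002,-0.538]],[[0.154,0.557,0.503],[0.001,-0.002,-0.538]]]
```

jog_arm:
  plan:
    - [[0.25,0.52,0.5],[0,0,-0.54]]
    - [[0.22,0.54,0.5],[0,0,-0.54]]
    - [[0.19,0.55,0.5],[0,0,-0.54]]
    - [[0.15,0.56,0.5],[0,0,-0.54]]
    - [[0,0,0],[0,0,0]]
    - [[0,0,0],[0,0,0]]
    - [[0,0,0],[0,0,0]]

```text
time: 5.27
ee_pos: [0.6176, 0.1488, 0.1002]
tool_rot: [0.62, 0.785, -0.0, -0.001]
wrist_force: [-0.3, 0.4, 1.3]
grip_width: 0.998
gripper_force: 0.0
```

Run:
```python
from h import *
goto(0.619,0.147,0.015,13.2,4)
```

```text
t 5.2667 P [0.6176 0.1488 0.1002] head 13.42 F [-0.3  0.4  1.3] w 86.8
4 [[[-0.013,0.006,0.533],[-0.002,-0.002,0.009]],[[-0.013,0.006,0.533],[-0.002,-0.002,0.009]],[[-0.013,0.006,0.533],[-0.002,-0.002,0.009]],[[-0.013,0.006,0.533],[-0.002,-0.002,0.009]]]
```

jog_arm:
  plan:
    - [[-0.04,0.02,0.7],[0,0,0]]
    - [[0,0,0.7],[0,0,0]]
    - [[0,0,0.5],[0,0,0]]
    - [[0,0,0.23],[0,0,0]]
    - [[0,0,0],[0,0,0]]
    - [[0,0,0],[0,0,0]]

```text
time: 5.77
ee_pos: [0.6201, 0.1466, 0.0162]
tool_rot: [0.62, 0.785, 0.001, 0.0]
wrist_force: [-0.5, 0.0, 0.9]
grip_width: 0.998
gripper_force: 0.0
```

jog_arm:
  plan:
    - [[0,0,0],[0,0,0]]
    - [[0,0,0],[0,0,0]]
    - [[0,0,0],[0,0,0]]
    - [[0,0,0],[0,0,0]]
    - [[0,0,0],[0,0,0]]
    - [[0,0,0],[0,0,0]]
  jaw: -1
  force: 40

```text
time: 6.27
ee_pos: [0.62, 0.1465, 0.0153]
tool_rot: [0.62, 0.785, 0.0, 0.0]
wrist_force: [-0.7, -0.4, 1.0]
grip_width: 0.666
gripper_force: 40.0
```

jog_arm:
  plan:
    - [[0,0,-0.4],[0,0,0]]
    - [[0,0,-0.8],[0,0,0]]
    - [[0,0,-0.8],[0,0,0]]
    - [[0,0,-0.5],[0,0,0]]
    - [[0,0,0],[0,0,0]]
    - [[0,0,0],[0,0,0]]

```text
time: 6.77
ee_pos: [0.6203, 0.1466, 0.1158]
tool_rot: [0.62, 0.785, 0.001, 0.0]
wrist_force: [0.6, 0.8, -1.3]
grip_width: 0.665
gripper_force: 40.0
```

Run:
```python
from h import *
goto(0.452,0.1096,0.11,0,6)
```

```text
t 6.7667 P [0.6203 0.1466 0.1158] head 13.37 F [ 0.6  0.8 -1.3] w 57.9
6 [[[0.012,-0.718,0.023],[0.003,-0.001,0.371]],[[-0.016,-0.718,0.023],[0.003,-0.001,0.371]],[[-0.044,-0.717,0.023],[0.003,-0.001,0.371]],[[-0.071,-0.714,0.024],[0.003,-0.001,0.371]],[[-0.099,-0.711,0.024],[0.003,-0.001,0.371]],[[-0.127,-0.707,0.024],[0.003,-0.001,0.371]]]
```

jog_arm:
  plan:
    - [[0.01,-0.72,0.02],[0,0,0.37]]
    - [[-0.02,-0.72,0.02],[0,0,0.37]]
    - [[-0.04,-0.72,0.02],[0,0,0.37]]
    - [[-0.07,-0.71,0.02],[0,0,0.37]]
    - [[-0.1,-0.71,0.02],[0,0,0.37]]
    - [[-0.13,-0.71,0.02],[0,0,0.37]]
    - [[0,0,0],[0,0,0]]
    - [[0,0,0],[0,0,0]]
    - [[0,0,0],[0,0,0]]

```text
time: 7.52
ee_pos: [0.4513, 0.1093, 0.1095]
tool_rot: [0.707, 0.708, -0.0, -0.0]
wrist_force: [0.4, 0.2, -1.8]
grip_width: 0.664
gripper_force: 40.0
```

Run:
```python
from h import *
goto(0.452,0.1096,0.07,0,2)
s=sense();c=read_camera('wrist');p=cloud(c,s);save(c,'w3')
comps(p,c['img'],0.045,0.14,(0.35,0.56,-0.1,0.2),60)
```

```text
t 7.5167 P [0.4513 0.1093 0.1095] head 0.09 F [ 0.4  0.2 -1.8] w 57.8
2 [[[0.004,0.009,0.494],[-0.002,0.002,0.008]],[[0.004,0.009,0.494],[-0.002,0.002,0.008]]]
px [273. 158.] n 5596 rect mm [450.9 156.3] [83.5 50.1] ang 0.1 zmax [0.05  0.063] rgb [87. 88. 88.]
px [273. 260.] n 11015 rect mm [450.7 118.2] [23.3 78.9] ang 89.3 zmax [0.132 0.134] rgb [53. 56. 57.]
```

View pics/w3.png

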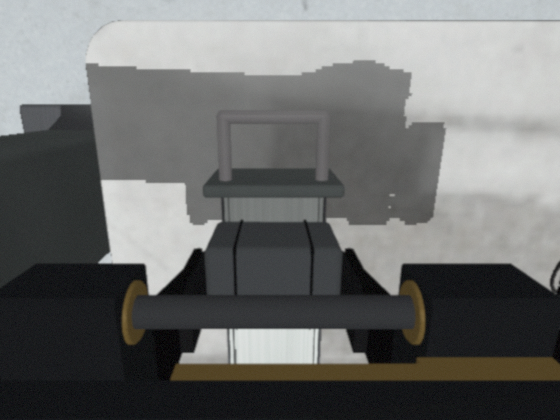

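The held pack is centred at about (275,255) and its front edge is at y = 0.130, just short of the panel. I'll shift it 1 mm back and lower it.

jog_arm:
  plan:
    - [[-0.02,0,0.6],[0,0,0]]
    - [[0,0,0.6],[0,0,0]]
    - [[0,0,0.4],[0,0,0]]
    - [[0,0,0.3],[0,0,0]]
    - [[0,0,0.25],[0,0,0]]
    - [[0,0,0],[0,0,0]]
    - [[0,0,0],[0,0,0]]

```text
time: 8.15
ee_pos: [0.4522, 0.1082, 0.0236]
tool_rot: [0.707, 0.707, -0.0, 0.0]
wrist_force: [-0.3, 0.9, -2.2]
grip_width: 0.663
gripper_force: 40.0
```

jog_arm:
  plan:
    - [[0,0,0.03],[0,0,0]]
    - [[0,0,0],[0,0,0]]

```text
time: 8.32
ee_pos: [0.4518, 0.1084, 0.0229]
tool_rot: [0.707, 0.707, 0.0, 0.0]
wrist_force: [0.2, 0.6, -1.7]
grip_width: 0.664
gripper_force: 40.0
```

jog_arm:
  plan:
    - [[0,0,0],[0,0,0]]
    - [[0,0,0],[0,0,0]]
    - [[0,0,0],[0,0,0]]
    - [[0,0,0],[0,0,0]]
    - [[0,0,-0.6],[0,0,0]]
    - [[0,0,-0.9],[0,0,0]]
    - [[-0.4,0.8,-0.9],[0,0,0]]
    - [[-0.7,0.8,-0.9],[0,0,0]]
    - [[-0.5,0.8,-0.5],[0,0,0]]
    - [[0,0,0],[0,0,0]]
  jaw: 1

```text
time: 9.15
ee_pos: [0.5412, 0.0504, 0.1646]
tool_rot: [0.709, 0.705, 0.005, 0.006]
wrist_force: [0.7, -0.1, -0.4]
grip_width: 0.997
gripper_force: 0.0
```

Run:
```python
from h import *
c,p=look('wrist');save(c,'w4')
print();c,p=look('top')
goto(0.629,-0.003,0.10,-8.4)
```

```text
px [523.  68.] n 4076 rect mm [736.5 147. ] [41.6 67.2] ang 13.1 zmax [0.032 0.035] rgb [200. 159.  60.]
px [141.  61.] n 4108 rect mm [451.3 156.4] [83.6 49.8] ang 0.1 zmax [0.05  0.063] rgb [97. 98. 98.]
px [153. 126.] n 4185 rect mm [452.1 108.9] [38.  58.6] ang 89.9 zmax [0.046 0.047] rgb [65. 67. 68.]
px [369. 251.] n 1938 rect mm [629.   -2.5] [38.2 58.2] ang 81.2 zmax [0.038 0.039] rgb [89. 93. 95.]
px [183. 367.] n 2163 rect mm [467.  -92.5] [48.6 81.6] ang 65.4 zmax [0.068 0.069] rgb [92. 98. 97.]
px [403. 358.] n 82 rect mm [660.3 -99. ] [ 6.7 14.1] ang 30.0 zmax [0.045 0.046] rgb [39. 39. 38.]

px [180. 159.] n 246 rect mm [734.9 145.3] [36.9 64.9] ang 8.7 zmax [0.032 0.036] rgb [181. 140.   5.]
px [271. 189.] n 462 rect mm [683.1 -86.5] [58.6 58. ] ang 8.3 zmax [0.045 0.048] rgb [50. 51. 49.]
px [235. 208.] n 383 rect mm [629.2  -5.4] [38.2 58.6] ang 81.4 zmax [0.038 0.041] rgb [87. 91. 94.]
px [295. 221.] n 489 rect mm [ 614.2 -152.7] [56.1 56.6] ang 6.5 zmax [0.049 0.052] rgb [ 38. 137.  41.]
px [305. 292.] n 3858 rect mm [ 452.5 -194.1] [ 84.  226.1] ang 0.2 zmax [0.068 0.076] rgb [107. 114. 114.]
px [168. 283.] n 352 rect mm [429.1 125.8] [77.2 38.3] ang 89.3 zmax [0.046 0.062] rgb [54. 56. 57.]
t 9.25 P [0.5341 0.0538 0.1599] head -0.09 F [-0.1  0.2  1. ] w 87.1
4 [[[-0.354,0.593,0.375],[0.006,-0.001,0.346]],[[-0.332,0.605,0.375],[0.006,-0.001,0.346]],[[-0.31,0.617,0.375],[0.006,-0.001,0.346]],[[-0.287,0.628,0.374],[0.006,-0.001,0.346]]]
```

jog_arm:
  plan:
    - [[-0.35,0.6,0.37],[0,0,0.36]]
    - [[-0.33,0.6,0.37],[0,0,0.36]]
    - [[-0.31,0.62,0.37],[0,0,0.36]]
    - [[-0.28,0.63,0.37],[0,0,0.36]]
    - [[0,0,0],[0,0,0]]
    - [[0,0,0],[0,0,0]]
    - [[0,0,0],[0,0,0]]

```text
time: 9.83
ee_pos: [0.6263, -0.0003, 0.0987]
tool_rot: [0.758, 0.653, -0.001, -0.001]
wrist_force: [0.0, -0.8, -0.3]
grip_width: 1.001
gripper_force: 0.0
```

Run:
```python
from h import *
goto(0.629,-0.0025,0.015,-8.8,1)
```

```text
t 9.8333 P [ 6.263e-01 -3.000e-04  9.870e-02] head -8.53 F [ 0.  -0.8 -0.3] w 87.1
1 [[[-0.044,0.081,2.093],[-0.029,-0.002,0.045]]]
```

jog_arm:
  plan:
    - [[-0.05,0.08,0.7],[0,0,0.04]]
    - [[0,0,0.7],[0,0,0]]
    - [[0,0,0.5],[0,0,0]]
    - [[0,0,0.2],[0,0,0]]
    - [[0,0,0],[0,0,0]]
    - [[0,0,0],[0,0,0]]

```text
time: 10.33
ee_pos: [0.6308, -0.0031, 0.0166]
tool_rot: [0.759, 0.651, 0.0, -0.0]
wrist_force: [0.1, 0.0, 1.5]
grip_width: 0.999
gripper_force: 0.0
```

jog_arm:
  plan:
    - [[0,0,0],[0,0,0]]
    - [[0,0,0],[0,0,0]]
    - [[0,0,0],[0,0,0]]
    - [[0,0,0],[0,0,0]]
    - [[0,0,0],[0,0,0]]
    - [[0,0,0],[0,0,0]]
  jaw: -1
  force: 40

```text
time: 10.83
ee_pos: [0.6308, -0.0038, 0.0161]
tool_rot: [0.759, 0.651, 0.0, -0.0]
wrist_force: [-0.8, -0.0, 3.1]
grip_width: 0.663
gripper_force: 40.0
```

jog_arm:
  plan:
    - [[0,0,-0.4],[0,0,0]]
    - [[0,0,-0.8],[0,0,0]]
    - [[0,0,-0.8],[0,0,0]]
    - [[0,0,-0.5],[0,0,0]]
    - [[0,0,0],[0,0,0]]
    - [[0,0,0],[0,0,0]]

```text
time: 11.33
ee_pos: [0.6312, -0.0038, 0.1165]
tool_rot: [0.759, 0.651, 0.001, 0.0]
wrist_force: [0.2, -0.1, -2.2]
grip_width: 0.664
gripper_force: 40.0
```

Run:
```python
from h import *
goto(0.452,0.0685,0.11,0,6)
```

```text
t 11.3333 P [ 0.6312 -0.0038  0.1165] head -8.83 F [ 0.2 -0.1 -2.2] w 57.8
6 [[[0.183,-0.784,0.026],[0.003,-0.001,-0.245]],[[0.203,-0.779,0.026],[0.003,-0.001,-0.245]],[[0.223,-0.774,0.026],[0.003,-0.001,-0.245]],[[0.243,-0.768,0.027],[0.003,-0.001,-0.245]],[[0.263,-0.761,0.027],[0.003,-0.001,-0.245]],[[0.282,-0.754,0.027],[0.003,-0.001,-0.245]]]
```

jog_arm:
  plan:
    - [[0.18,-0.78,0.02],[0,0,-0.25]]
    - [[0.2,-0.78,0.02],[0,0,-0.25]]
    - [[0.22,-0.77,0.02],[0,0,-0.25]]
    - [[0.24,-0.77,0.02],[0,0,-0.25]]
    - [[0.26,-0.76,0.02],[0,0,-0.25]]
    - [[0.28,-0.75,0.02],[0,0,-0.25]]
    - [[0,0,0],[0,0,0]]
    - [[0,0,0],[0,0,0]]
    - [[0,0,0],[0,0,0]]

```text
time: 12.08
ee_pos: [0.4518, 0.0675, 0.1103]
tool_rot: [0.706, 0.708, -0.0, 0.0]
wrist_force: [1.5, 0.5, -1.4]
grip_width: 0.66
gripper_force: 40.0
```

```bash
cat >> h.py <<'E'
def held():
    """visible part of what is held (front edge = largest y) and of what stands in the drawer"""
    s=sense();c=read_camera('wrist');p=cloud(c,s)
    comps(p,c['img'],0.1,0.17,(0.38,0.54,s['ee_pos'][1]-.05,s['ee_pos'][1]+.06),60)
    comps(p,c['img'],0.03,0.07,(0.41,0.5,-.07,.2),60)
    m=(p[...,2]>.1)&(p[...,2]<.17)&(abs(p[...,0]-s['ee_pos'][0])<.012);print('front edge y',np.percentile(p[m][:,1],[98,99.8]).round(4),'z',np.percentile(p[m][:,2],[50,90]).round(4))
    return c
E
python3 - <<'E'
from h import *
goto(0.452,0.0689,0.024,0,1);held()
E
```

```text
t 12.0833 P [0.4518 0.0675 0.1103] head 0.19 F [ 1.5  0.5 -1.4] w 57.4
1 [[[0.036,0.006,2.158],[-0.005,0.005,0.031]]]
px [273. 263.] n 12039 rect mm [451.4  76. ] [84.6 23.8] ang 0.4 zmax [0.132 0.148] rgb [52. 54. 55.]
px [183. 342.] n 748 rect mm [420.   64.2] [ 5.6 18.6] ang 0.8 zmax [0.16  0.169] rgb [25. 25. 26.]
px [364. 342.] n 736 rect mm [482.7  64.5] [18.4  5.6] ang 89.9 zmax [0.16  0.169] rgb [22. 21. 22.]
px [273.  81.] n 5695 rect mm [451.2 156.6] [82.5 49. ] ang 0.1 zmax [0.05  0.063] rgb [125. 125. 125.]
px [273. 158.] n 5683 rect mm [451.2 109. ] [38.3 58.3] ang 89.9 zmax [0.046 0.047] rgb [68. 71. 72.]
front edge y [0.0874 0.0876] z [0.132 0.133]
```

jog_arm:
  plan:
    - [[0.03,0,0.6],[0,0,0]]
    - [[0,0,0.6],[0,0,0]]
    - [[0,0,0.4],[0,0,0]]
    - [[0,0,0.3],[0,0,0]]
    - [[0,0,0.26],[0,0,0]]
    - [[0,0,0],[0,0,0]]
    - [[0,0,0],[0,0,0]]

```text
time: 12.72
ee_pos: [0.4528, 0.068, 0.024]
tool_rot: [0.707, 0.708, -0.0, 0.0]
wrist_force: [0.2, -0.9, -0.8]
grip_width: 0.664
gripper_force: 40.0
```

jog_arm:
  plan:
    - [[0,0,0],[0,0,0]]
    - [[0,0,0],[0,0,0]]
    - [[0,0,0],[0,0,0]]
    - [[0,0,0],[0,0,0]]
    - [[0,0,-0.6],[0,0,0]]
    - [[0,0,-0.9],[0,0,0]]
    - [[-0.4,0.9,-0.9],[0,0,0]]
    - [[-0.8,0.9,-0.9],[0,0,0]]
    - [[-0.9,0.9,-0.5],[0,0,0]]
    - [[0,0,0],[0,0,0]]
  jaw: 1

```text
time: 13.55
ee_pos: [0.5399, 0.001, 0.1579]
tool_rot: [0.708, 0.706, 0.004, 0.006]
wrist_force: [0.2, -0.6, -0.6]
grip_width: 0.997
gripper_force: 0.0
```

jog_arm:
  plan:
    - [[0,0,0],[0,0,0]]
    - [[0,0,0],[0,0,0]]

```text
time: 13.72
ee_pos: [0.5317, 0.0071, 0.1524]
tool_rot: [0.706, 0.708, -0.0, -0.001]
wrist_force: [0.2, 0.0, 0.0]
grip_width: 1.001
gripper_force: 0.0
```

Run:
```python
from h import *
c,p=look('wrist')
print();c,p=look('top')
goto(0.683,-0.0845,0.10,0)
```

```text
px [150.  18.] n 3279 rect mm [451.2 139.2] [83.9 16.1] ang 0.1 zmax [0.061 0.063] rgb [73. 76. 76.]
px [551.  29.] n 1090 rect mm [725.4 131.9] [12.7 42.9] ang 13.2 zmax [0.032 0.033] rgb [211. 171.  62.]
px [160.  63.] n 5135 rect mm [452.1 108.8] [58.7 38.4] ang 0.5 zmax [0.046 0.047] rgb [57. 59. 60.]
px [166. 122.] n 4499 rect mm [453.1  68.5] [58.6 37.9] ang 0.3 zmax [0.046 0.047] rgb [77. 80. 80.]
px [441. 285.] n 508 rect mm [672.6 -61.5] [26.9 13.4] ang 5.1 zmax [0.044 0.046] rgb [56. 56. 54.]
px [189. 356.] n 4327 rect mm [ 467.6 -114.7] [72.7 85.2] ang 68.5 zmax [0.068 0.07 ] rgb [107. 113. 112.]
px [365. 354.] n 988 rect mm [ 612.2 -130.4] [53.6 19.5] ang 6.7 zmax [0.044 0.05 ] rgb [37. 99. 39.]

px [180. 159.] n 262 rect mm [734.  143.7] [38.8 67.9] ang 7.8 zmax [0.032 0.036] rgb [178. 137.   5.]
px [271. 189.] n 463 rect mm [682.9 -86.3] [58.6 57.9] ang 7.0 zmax [0.045 0.048] rgb [49. 50. 49.]
px [295. 221.] n 487 rect mm [ 613.9 -152.7] [56.  56.3] ang 7.4 zmax [0.049 0.053] rgb [ 37. 135.  40.]
px [305. 292.] n 3856 rect mm [ 452.5 -194.4] [ 84.1 226.6] ang 0.2 zmax [0.068 0.076] rgb [106. 112. 112.]
px [189. 286.] n 164 rect mm [433.6  70.8] [20.7 47.6] ang 1.1 zmax [0.045 0.048] rgb [60. 63. 65.]
t 13.8167 P [0.531  0.0079 0.1519] head 0.26 F [-0.9 -0.1 -0.1] w 87.3
5 [[[-0.466,0.758,0.257],[-0.005,-0.001,0.009]],[[-0.465,0.759,0.258],[-0.005,-0.001,0.009]],[[-0.464,0.759,0.258],[-0.005,-0.001,0.009]],[[-0.464,0.759,0.258],[-0.005,-0.001,0.009]],[[-0.463,0.759,0.259],[-0.005,-0.001,0.009]]]
```

Run:
```python
from h import *
c=read_camera('top');p=cloud(c)
for x in np.arange(.71,.84,.01):
    m=(abs(p[...,0]-x)<.005)&(p[...,1]>-.13)&(p[...,1]<-.04);q=p[m];i=q[:,2].argmax();print(round(x,2),q[i].round(3),np.percentile(q[:,2],90).round(3))
```

```text
0.71 [ 0.707 -0.098  0.048] 0.046
0.72 [ 0.716 -0.13   0.005] 0.002
0.73 [ 0.727 -0.075  0.004] 0.002
0.74 [ 0.741 -0.083  0.006] 0.002
0.75 [ 0.753 -0.082  0.009] 0.003
0.76 [ 0.764 -0.093  0.012] 0.008
0.77 [ 0.774 -0.094  0.014] 0.009
0.78 [ 0.777 -0.089  0.012] 0.009
0.79 [ 0.79  -0.102  0.01 ] 0.008
0.8 [ 0.797 -0.109  0.009] 0.002
0.81 [ 0.806 -0.065  0.004] 0.003
0.82 [ 0.822 -0.129  0.007] 0.003
0.83 [ 0.831 -0.1    0.008] 0.004
```

jog_arm:
  plan:
    - [[-0.46,0.76,0.25],[0,0,0]]
    - [[-0.46,0.76,0.25],[0,0,0]]
    - [[-0.46,0.76,0.25],[0,0,0]]
    - [[-0.46,0.76,0.25],[0,0,0]]
    - [[-0.46,0.76,0.25],[0,0,0]]
    - [[0,0,0],[0,0,0]]
    - [[0,0,0],[0,0,0]]
    - [[0,0,0],[0,0,0]]
  jaw: 0.85

```text
time: 14.53
ee_pos: [0.6836, -0.0836, 0.1018]
tool_rot: [0.706, 0.708, -0.001, -0.001]
wrist_force: [-1.0, 0.6, 0.6]
grip_width: 0.92
gripper_force: 0.0
```

Run:
```python
from h import *
goto(0.683,-0.0845,0.017,0,1)
s=sense();c=read_camera('wrist');p=cloud(c,s)
m=(abs(p[...,2]-.045)<.005)&(abs(p[...,0]-.683)<.04)&(p[...,1]>-.12)&(p[...,1]<-.02);q=p[m]
if len(q)>20:print(len(q),q[:,:2].min(0),np.percentile(q[:,1],99.5))
```

```text
t 14.5333 P [ 0.6836 -0.0836  0.1018] head 0.21 F [-1.   0.6  0.6] w 80.1
1 [[[-0.025,-0.01,2.121],[-0.024,-0.009,0.035]]]
6416 [ 0.65282347 -0.11510381] -0.05519524120815131
```

jog_arm:
  plan:
    - [[-0.03,0,0.7],[0,0,0]]
    - [[0,0,0.7],[0,0,0]]
    - [[0,0,0.5],[0,0,0]]
    - [[0,0,0.22],[0,0,0]]
    - [[0,0,0],[0,0,0]]
    - [[0,0,0],[0,0,0]]

```text
time: 15.08
ee_pos: [0.6849, -0.0851, 0.019]
tool_rot: [0.706, 0.708, 0.0, 0.0]
wrist_force: [0.2, -0.3, 0.7]
grip_width: 0.926
gripper_force: 0.0
```

jog_arm:
  plan:
    - [[0,0,0],[0,0,0]]
    - [[0,0,0],[0,0,0]]
    - [[0,0,0],[0,0,0]]
    - [[0,0,0],[0,0,0]]
    - [[0,0,0],[0,0,0]]
    - [[0,0,0],[0,0,0]]
  jaw: -1
  force: 40

```text
time: 15.58
ee_pos: [0.6845, -0.0859, 0.0189]
tool_rot: [0.706, 0.708, 0.0, -0.0]
wrist_force: [-3.2, -0.3, 6.6]
grip_width: 0.698
gripper_force: 40.0
```

jog_arm:
  plan:
    - [[0,0,-0.4],[0,0,0]]
    - [[0,0,-0.8],[0,0,0]]
    - [[0,0,-0.8],[0,0,0]]
    - [[0,0,-0.6],[0,0,0]]
    - [[0,0,0],[0,0,0]]
    - [[0,0,0],[0,0,0]]

```text
time: 16.08
ee_pos: [0.6851, -0.0859, 0.1224]
tool_rot: [0.706, 0.708, 0.001, 0.001]
wrist_force: [0.2, -0.6, -5.3]
grip_width: 0.696
gripper_force: 40.0
```

Run:
```python
from h import *
goto(0.452,0.0155,0.12,0,8)
```

```text
t 16.0833 P [ 0.6851 -0.0859  0.1224] head 0.17 F [ 0.2 -0.6 -5.3] w 60.6
8 [[[0.319,-0.727,0.006],[0.002,-0.0,0.004]],[[0.319,-0.728,0.006],[0.002,-0.0,0.004]],[[0.318,-0.728,0.007],[0.002,-0.0,0.004]],[[0.318,-0.728,0.007],[0.002,-0.0,0.004]],[[0.318,-0.728,0.007],[0.002,-0.0,0.004]],[[0.318,-0.728,0.007],[0.002,-0.0,0.004]],[[0.317,-0.728,0.007],[0.002,-0.0,0.004]],[[0.317,-0.728,0.007],[0.002,-0.0,0.004]]]
```

jog_arm:
  plan:
    - [[0.32,-0.73,0],[0,0,0]]
    - [[0.32,-0.73,0],[0,0,0]]
    - [[0.32,-0.73,0],[0,0,0]]
    - [[0.32,-0.73,0],[0,0,0]]
    - [[0.32,-0.73,0],[0,0,0]]
    - [[0.32,-0.73,0],[0,0,0]]
    - [[0.32,-0.73,0],[0,0,0]]
    - [[0.32,-0.73,0],[0,0,0]]
    - [[0,0,0],[0,0,0]]
    - [[0,0,0],[0,0,0]]

```text
time: 16.92
ee_pos: [0.4474, 0.0169, 0.1201]
tool_rot: [0.705, 0.709, -0.002, -0.002]
wrist_force: [0.2, -0.7, -3.3]
grip_width: 0.695
gripper_force: 40.0
```

Run:
```python
from h import *
goto(0.452,0.0165,0.027,0,1);save(held(),'w5')
```

```text
t 16.9167 P [0.4474 0.0169 0.1201] head 0.31 F [ 0.2 -0.7 -3.3] w 60.5
1 [[[-0.01,0.126,2.328],[-0.047,-0.002,0.052]]]
px [274. 257.] n 13909 rect mm [446.5  29. ] [83.5 40.3] ang 16.8 zmax [0.146 0.156] rgb [38. 38. 38.]
px [185. 339.] n 374 rect mm [414.6  11.1] [10.4  5.4] ang 89.5 zmax [0.169 0.17 ] rgb [36. 36. 37.]
px [273. 339.] n 1994 rect mm [447.1  -5.8] [14.2 48.5] ang 90.0 zmax [0.146 0.147] rgb [32. 31. 31.]
px [362. 340.] n 419 rect mm [479.8  10.9] [ 5.4 11.9] ang 0.8 zmax [0.169 0.17 ] rgb [32. 32. 33.]
px [283.  24.] n 4062 rect mm [451.4 140.3] [82.7 18.3] ang 0.1 zmax [0.061 0.063] rgb [131. 136. 135.]
px [282.  75.] n 6170 rect mm [451.2 109. ] [58.6 38.3] ang 0.2 zmax [0.046 0.047] rgb [92. 96. 97.]
px [282. 141.] n 5387 rect mm [452.2  68.6] [58.4 38.4] ang 0.0 zmax [0.046 0.047] rgb [77. 80. 82.]
front edge y [0.0476 0.0485] z [0.1461 0.147 ]
```

View pics/w5.png

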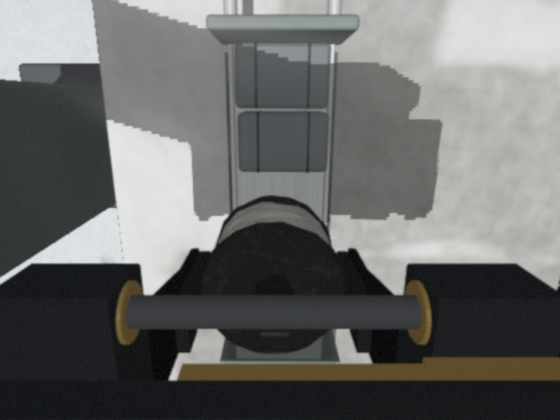

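The two packs sit side by side at (282,75) and (282,141). The reel is held upright, with its front edge 1 mm behind the lower pack. I'll let the arm settle before the fine approach, since there is only ±2 mm of side clearance.

jog_arm:
  plan:
    - [[0,0,0.4],[0,0,0]]
    - [[0,0,0.4],[0,0,0]]
    - [[0,0,0],[0,0,0]]
    - [[0,0,0],[0,0,0]]
    - [[0,0,0],[0,0,0]]

```text
time: 17.38
ee_pos: [0.4517, 0.0153, 0.0901]
tool_rot: [0.706, 0.708, -0.0, 0.0]
wrist_force: [-0.5, 0.6, -3.9]
grip_width: 0.693
gripper_force: 40.0
```

Run:
```python
from h import *
goto(0.4512,0.0162,0.0275,0,1)
s=sense();p=cloud(read_camera('wrist'),s)
m=(p[...,2]>.105)&(p[...,2]<.12)&(p[...,1]>0.02);q=p[m][:,:2]
from scipy.optimize import least_squares
for lo in (.03,.036):
    # rim fit: outermost y per x bin
    b=np.arange(.43,.474,.002);e=np.array([[x,np.percentile(q[abs(q[:,0]-x)<.001][:,1],99)] for x in b])
    r=least_squares(lambda a:np.hypot(e[:,0]-a[0],e[:,1]-a[1])-.031,[.451,.016],loss='soft_l1',f_scale=.001)
print('reel centre',r.x.round(4))
m=(p[...,2]>.0125)&(p[...,2]<.02)&(p[...,1]>-0.06)&(p[...,1]<.13)&(abs(p[...,0]-.4512)<.05);q=p[m]
print('walls',len(q),np.percentile(q[q[:,0]<.45][:,0],[5,50,95]).round(4),np.percentile(q[q[:,0]>.45][:,0],[5,50,95]).round(4))
```

```text
t 17.3833 P [0.4517 0.0153 0.0901] head 0.12 F [-0.5  0.6 -3.9] w 60.2
1 [[[0.024,-0.012,1.565],[0.004,0.007,0.02]]]
reel centre [0.4509 0.0158]
walls 2828 [0.4132 0.416  0.4182] [0.4843 0.4865 0.4892]
```

jog_arm:
  plan:
    - [[0.02,0,0.5],[0,0,0]]
    - [[0,0,0.4],[0,0,0]]
    - [[0,0,0.3],[0,0,0]]
    - [[0,0,0.2],[0,0,0]]
    - [[0,0,0.1],[0,0,0]]
    - [[0,0,0.06],[0,0,0]]
    - [[0,0,0],[0,0,0]]
    - [[0,0,0],[0,0,0]]

```text
time: 18.1
ee_pos: [0.4515, 0.0166, 0.0281]
tool_rot: [0.706, 0.708, 0.001, 0.0]
wrist_force: [-0.2, 0.0, -3.9]
grip_width: 0.692
gripper_force: 40.0
```

jog_arm:
  plan:
    - [[0,0,0.03],[0,0,0]]
    - [[0,0,0],[0,0,0]]
    - [[0,0,0],[0,0,0]]

```text
time: 18.35
ee_pos: [0.4516, 0.0167, 0.0269]
tool_rot: [0.706, 0.708, 0.001, 0.0]
wrist_force: [0.8, 0.5, -1.0]
grip_width: 0.698
gripper_force: 40.0
```

Force is nearly zero, so the reel is resting. I'll release it and move clear.

jog_arm:
  plan:
    - [[0,0,0],[0,0,0]]
    - [[0,0,0],[0,0,0]]
    - [[0,0,0],[0,0,0]]
    - [[0,0,0],[0,0,0]]
    - [[0,0,-0.6],[0,0,0]]
    - [[0,0,-0.9],[0,0,0]]
    - [[-0.3,0.8,-0.9],[0,0,0]]
    - [[-0.6,0.8,-0.9],[0,0,0]]
    - [[-0.9,0.8,-0.5],[0,0,0]]
    - [[-0.7,0,0],[0,0,0]]
  jaw: 1

```text
time: 19.18
ee_pos: [0.5359, -0.0691, 0.1651]
tool_rot: [0.705, 0.71, 0.004, 0.005]
wrist_force: [0.3, 0.1, -0.1]
grip_width: 0.999
gripper_force: 0.0
```

jog_arm:
  plan:
    - [[0,0,0],[0,0,0]]
    - [[0,0,0],[0,0,0]]

```text
time: 19.35
ee_pos: [0.528, -0.0704, 0.1606]
tool_rot: [0.707, 0.707, -0.0, 0.0]
wrist_force: [-0.4, 0.5, 0.2]
grip_width: 0.999
gripper_force: 0.0
```

Run:
```python
from h import *
c,p=look('wrist')
for z0,cx,rr,y0,y1 in ((.053,.4512,.031,-.02,.055),):
    m=(abs(p[...,2]-z0)<.003)&(abs(p[...,0]-cx)<.04)&(p[...,1]>y0)&(p[...,1]<y1);q=p[m];print('reel',len(q),cv2.minEnclosingCircle((q[:,:2]*1000).astype(np.float32)))
print();c,p=look('top')
goto(0.614,-0.150,0.12,0)
```

```text
px [165.  60.] n 9638 rect mm [451.4  31.4] [88.6 61.5] ang 89.4 zmax [0.052 0.054] rgb [47. 48. 48.]
px [180. 251.] n 6876 rect mm [ 451.8 -117. ] [84.5 77. ] ang 0.1 zmax [0.068 0.07 ] rgb [107. 113. 112.]
px [353. 280.] n 651 rect mm [ 595.2 -140. ] [34.8 18.5] ang 86.8 zmax [0.049 0.05 ] rgb [ 45. 123.  48.]
px [192. 356.] n 4620 rect mm [ 452.2 -208. ] [84.3 82.6] ang 0.2 zmax [0.069 0.099] rgb [106. 110. 109.]
reel 5879 ((451.36474609375, 17.672273635864258), 30.96664810180664)

px [180. 159.] n 238 rect mm [735.4 143.9] [37.3 68. ] ang 7.6 zmax [0.032 0.036] rgb [174. 135.   7.]
px [295. 221.] n 489 rect mm [ 614.4 -152.7] [56.4 56.5] ang 7.0 zmax [0.049 0.053] rgb [ 32. 132.  36.]
px [153. 267.] n 223 rect mm [455.7 153.8] [49.9 74.8] ang 89.5 zmax [0.049 0.062] rgb [111. 111. 112.]
px [309. 293.] n 3602 rect mm [ 452.5 -194.3] [ 84.1 226.5] ang 0.2 zmax [0.068 0.076] rgb [103. 109. 109.]
t 19.45 P [ 0.5276 -0.0677  0.1599] head 0.2 F [-0.9 -0.9 -0.8] w 86.7
4 [[[-0.516,0.539,0.248],[-0.004,-0.002,0.008]],[[-0.516,0.539,0.248],[-0.004,-0.002,0.008]],[[-0.515,0.54,0.248],[-0.004,-0.002,0.008]],[[-0.515,0.54,0.249],[-0.004,-0.002,0.008]]]
```

jog_arm:
  plan:
    - [[-0.51,0.54,0.25],[0,0,0]]
    - [[-0.51,0.54,0.25],[0,0,0]]
    - [[-0.51,0.54,0.25],[0,0,0]]
    - [[-0.51,0.54,0.25],[0,0,0]]
    - [[0,0,0],[0,0,0]]
    - [[0,0,0],[0,0,0]]
    - [[0,0,0],[0,0,0]]

```text
time: 20.03
ee_pos: [0.6142, -0.1481, 0.1197]
tool_rot: [0.705, 0.709, -0.0, -0.001]
wrist_force: [0.5, -0.5, -0.1]
grip_width: 0.998
gripper_force: 0.0
```

Run:
```python
from h import *
s=sense();p=cloud(read_camera('wrist'),s)
m=(abs(p[...,2]-.05)<.003)&(abs(p[...,0]-.614)<.045)&(abs(p[...,1]+.15)<.045);q=p[m]
print(len(q),cv2.minEnclosingCircle((q[:,:2]*1000).astype(np.float32)))
goto(0.614,-0.150,0.022,0,1)
```

```text
5545 ((614.7054443359375, -150.9014434814453), 29.2447566986084)
t 20.0833 P [ 0.6143 -0.1479  0.1202] head 0.28 F [ 0.3 -0.4  0.1] w 86.7
1 [[[-0.057,-0.004,2.454],[-0.012,-0.015,0.047]]]
```

jog_arm:
  plan:
    - [[-0.07,0,0.7],[0,0,0.04]]
    - [[0,0,0.7],[0,0,0]]
    - [[0,0,0.6],[0,0,0]]
    - [[0,0,0.3],[0,0,0]]
    - [[0,0,0.16],[0,0,0]]
    - [[0,0,0],[0,0,0]]
    - [[0,0,0],[0,0,0]]

```text
time: 20.67
ee_pos: [0.6156, -0.1525, 0.0232]
tool_rot: [0.707, 0.707, 0.001, 0.001]
wrist_force: [1.3, -0.0, -0.2]
grip_width: 1.001
gripper_force: 0.0
```

jog_arm:
  plan:
    - [[0,0,0],[0,0,0]]
    - [[0,0,0],[0,0,0]]
    - [[0,0,0],[0,0,0]]
    - [[0,0,0],[0,0,0]]
    - [[0,0,0],[0,0,0]]
    - [[0,0,0],[0,0,0]]
  jaw: -1
  force: 40

```text
time: 21.17
ee_pos: [0.6151, -0.1527, 0.0223]
tool_rot: [0.708, 0.707, 0.0, 0.0]
wrist_force: [-0.6, 0.0, 1.0]
grip_width: 0.654
gripper_force: 40.0
```

jog_arm:
  plan:
    - [[0,0,-0.4],[0,0,0]]
    - [[0,0,-0.8],[0,0,0]]
    - [[0,0,-0.8],[0,0,0]]
    - [[0,0,-0.6],[0,0,0]]
    - [[0,0,0],[0,0,0]]
    - [[0,0,0],[0,0,0]]

```text
time: 21.67
ee_pos: [0.6154, -0.1527, 0.1268]
tool_rot: [0.707, 0.707, 0.001, 0.001]
wrist_force: [-0.2, 1.4, -3.1]
grip_width: 0.657
gripper_force: 40.0
```

Run:
```python
from h import *
goto(0.4513,-0.0452,0.12,0,6)
```

```text
t 21.6667 P [ 0.6154 -0.1527  0.1268] head -0.06 F [-0.2  1.4 -3.1] w 57.1
6 [[[0.447,-0.684,0.027],[0.003,-0.0,-0.002]],[[0.447,-0.684,0.027],[0.003,-0.0,-0.002]],[[0.447,-0.684,0.028],[0.003,-0.0,-0.002]],[[0.448,-0.684,0.028],[0.003,-0.0,-0.002]],[[0.448,-0.684,0.028],[0.003,-0.0,-0.002]],[[0.448,-0.684,0.028],[0.003,-0.0,-0.002]]]
```

jog_arm:
  plan:
    - [[0.45,-0.68,0.02],[0,0,0]]
    - [[0.45,-0.68,0.02],[0,0,0]]
    - [[0.45,-0.68,0.02],[0,0,0]]
    - [[0.45,-0.68,0.02],[0,0,0]]
    - [[0.45,-0.68,0.02],[0,0,0]]
    - [[0.45,-0.68,0.02],[0,0,0]]
    - [[0,0,0.3],[0,0,0]]
    - [[0,0,0],[0,0,0]]
    - [[0,0,0],[0,0,0]]
    - [[0,0,0],[0,0,0]]

```text
time: 22.5
ee_pos: [0.4525, -0.0452, 0.1091]
tool_rot: [0.708, 0.706, -0.0, 0.0]
wrist_force: [0.1, 0.6, -2.2]
grip_width: 0.654
gripper_force: 40.0
```

Run:
```python
from h import *
goto(0.4513,-0.0452,0.0305,0,1)
s=sense();c=read_camera('wrist');save(c,'w6');p=cloud(c,s);t=s['ee_pos']
for n,z,x,y,r in(('jar',t[2]+.0277,t[0],t[1],.04),('reel',.053,.4512,.0177,.034)):
    m=(abs(p[...,2]-z)<.004)&(abs(p[...,0]-x)<r)&(abs(p[...,1]-y)<r);q=p[m]
    print(n,len(q),cv2.minEnclosingCircle((q[:,:2]*1000).astype(np.float32)),q[:,1].max())
```

```text
t 22.5 P [ 0.4525 -0.0452  0.1091] head -0.11 F [ 0.1  0.6 -2.2] w 56.9
1 [[[0.001,-0.029,1.964],[-0.002,0.01,-0.019]]]
jar 10377 ((451.940673828125, -34.96399688720703), 39.16947937011719) -0.014052755383541657
reel 8148 ((451.4374084472656, 17.754030227661133), 30.983020782470703) 0.04806453738851275
```

View pics/w6.png

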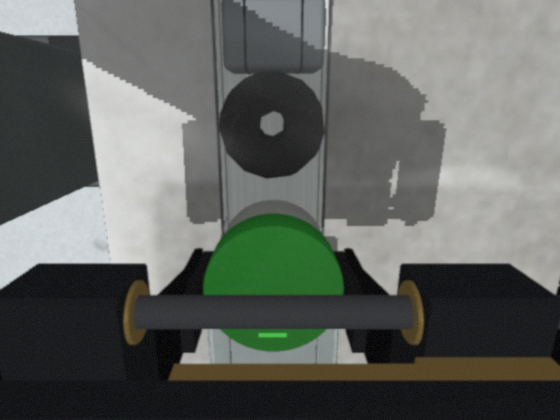

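The jar is held upright at (273,280), with its front edge only 0.7 mm short of the reel at (272,123). I'll shift it 2 mm back before lowering.

jog_arm:
  plan:
    - [[-0.05,-0.02,0.5],[0,0,0]]
    - [[0,0,0.5],[0,0,0]]
    - [[0,0,0.4],[0,0,0]]
    - [[0,0,0.3],[0,0,0]]
    - [[0,0,0.2],[0,0,0]]
    - [[0,0,0.06],[0,0,0]]
    - [[0,0,0],[0,0,0]]
    - [[0,0,0],[0,0,0]]

```text
time: 23.22
ee_pos: [0.452, -0.047, 0.0313]
tool_rot: [0.708, 0.706, 0.0, 0.001]
wrist_force: [0.5, -0.8, -2.5]
grip_width: 0.658
gripper_force: 40.0
```

jog_arm:
  plan:
    - [[0,0,0.02],[0,0,0]]
    - [[0,0,0],[0,0,0]]
    - [[0,0,0],[0,0,0]]

```text
time: 23.47
ee_pos: [0.4514, -0.0464, 0.0304]
tool_rot: [0.707, 0.707, 0.0, 0.0]
wrist_force: [0.1, -0.1, -2.0]
grip_width: 0.653
gripper_force: 40.0
```

jog_arm:
  plan:
    - [[0,0,0.01],[0,0,0]]
    - [[0,0,0],[0,0,0]]
    - [[0,0,0],[0,0,0]]
    - [[0,0,0],[0,0,0]]
    - [[0,0,-0.6],[0,0,0]]
    - [[0,0,-0.9],[0,0,0]]
    - [[-0.4,0,-0.9],[0,0,0]]
    - [[-0.8,0,-0.9],[0,0,0]]
    - [[-0.8,0,-0.9],[0,0,0]]
    - [[-0.3,0,-0.3],[0,0,0]]
  jaw: 1

```text
time: 24.3
ee_pos: [0.4527, -0.1341, 0.2044]
tool_rot: [0.709, 0.705, 0.002, 0.003]
wrist_force: [0.3, -0.5, 0.1]
grip_width: 0.994
gripper_force: 0.0
```

jog_arm:
  plan:
    - [[0,0,0],[0,0,0]]
    - [[0,0,0],[0,0,0]]

```text
time: 24.47
ee_pos: [0.451, -0.1298, 0.2002]
tool_rot: [0.708, 0.706, 0.001, 0.0]
wrist_force: [0.2, -0.5, -0.2]
grip_width: 1.0
gripper_force: 0.0
```

Run:
```python
from h import *
s=sense();c=read_camera('wrist');save(c,'w7');p=cloud(c,s)
comps(p,c['img'],0.03,0.11,(0.4,0.5,-.31,.25))
for n,z,y,r in(('jar',.058,-.045,.034),('reel',.053,.0177,.032)):
    m=(abs(p[...,2]-z)<.0025)&(abs(p[...,0]-.4513)<r)&(abs(p[...,1]-y)<r);q=p[m]
    print(n,len(q),cv2.minEnclosingCircle((q[:,:2]*1000).astype(np.float32)),np.median(q[:,2]))
goto(0.452,0.22,0.2,0)
```

```text
px [274.  22.] n 2912 rect mm [452.4   6.5] [61.  38.1] ang 7.0 zmax [0.053 0.054] rgb [41. 43. 41.]
px [273.  89.] n 4384 rect mm [450.8 -44.3] [57.  57.5] ang 1.0 zmax [0.058 0.059] rgb [46. 87. 47.]
px [275. 213.] n 15827 rect mm [ 451.9 -149.2] [ 84.3 140.7] ang 0.2 zmax [0.068 0.077] rgb [92. 96. 95.]
px [274. 346.] n 3153 rect mm [ 452.4 -278. ] [84.  51.7] ang 0.2 zmax [0.068 0.07 ] rgb [109. 115. 114.]
jar 4370 ((451.1114807128906, -44.52092742919922), 28.9926815032959) 0.05758021197633635
reel 2800 ((451.3473815917969, 15.263864517211914), 30.830503463745117) 0.05304406394531927
t 24.5167 P [ 0.4504 -0.1288  0.1991] head -0.03 F [-0.4  0.6 -0.2] w 86.7
9 [[[0.969,0.004,-0.001],[-0.002,-0.001,-0.001]],[[0.969,0.004,-0.002],[-0.002,-0.001,-0.001]],[[0.969,0.004,-0.002],[-0.002,-0.001,-0.001]],[[0.969,0.004,-0.002],[-0.002,-0.001,-0.001]],[[0.969,0.004,-0.002],[-0.002,-0.001,-0.001]],[[0.969,0.004,-0.002],[-0.002,-0.001,-0.001]],[[0.969,0.004,-0.002],[-0.002,-0.001,-0.001]],[[0.969,0.004,-0.002],[-0.002,-0.001,-0.001]],[[0.969,0.004,-0.002],[-0.002,-0.001,-0.001]]]
```

View pics/w7.png

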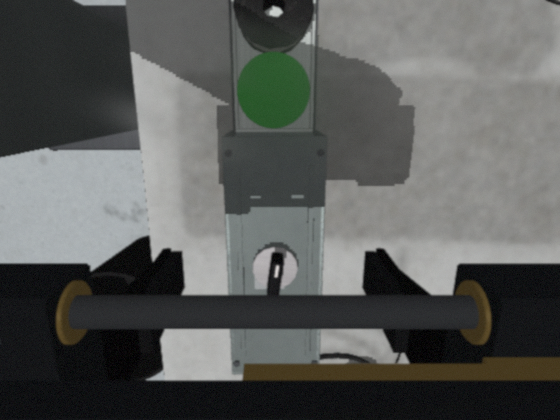

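All four items are seated in one row: jar at (273,89) next to the mouth, then the reel, then the packs. Next I go in front of the handle and push.

jog_arm:
  plan:
    - [[0.97,0,0],[0,0,0]]
    - [[0.97,0,0],[0,0,0]]
    - [[0.97,0,0],[0,0,0]]
    - [[0.97,0,0],[0,0,0]]
    - [[0.97,0,0],[0,0,0]]
    - [[0.97,0,0],[0,0,0]]
    - [[0.97,0,0],[0,0,0]]
    - [[0.97,0,0],[0,0,0]]
    - [[0.97,0,0],[0,0,0]]
    - [[0,0,0],[0,0,0]]
  jaw: -1

```text
time: 25.35
ee_pos: [0.4483, 0.2292, 0.1976]
tool_rot: [0.702, 0.712, -0.001, -0.001]
wrist_force: [1.0, 1.2, -0.4]
grip_width: 0.331
gripper_force: 0.0
```

jog_arm:
  plan:
    - [[0,0,0],[0,0,0]]
    - [[0,0,0],[0,0,0]]
    - [[0,0,0],[0,0,0]]

```text
time: 25.6
ee_pos: [0.4506, 0.2182, 0.1989]
tool_rot: [0.708, 0.706, -0.001, -0.0]
wrist_force: [0.8, -0.7, 0.4]
grip_width: 0.095
gripper_force: 0.0
```

Run:
```python
from h import *
goto(0.4515,0.216,0.028,0,1)
```

```text
t 25.6 P [0.4506 0.2182 0.1989] head -0.13 F [ 0.8 -0.7  0.4] w 8.2
1 [[[-0.048,0.031,4.272],[-0.019,0.015,-0.021]]]
```

jog_arm:
  plan:
    - [[0,0,0.9],[0,0,0]]
    - [[0,0,0.9],[0,0,0]]
    - [[0,0,0.9],[0,0,0]]
    - [[0,0,0.9],[0,0,0]]
    - [[0,0,0.6],[0,0,0]]
    - [[0,0,0],[0,0,0]]
    - [[-0.15,0,0],[0,0,0]]
    - [[-0.15,0,0],[0,0,0]]
    - [[-0.15,0,0],[0,0,0]]
    - [[-0.15,0,0],[0,0,0]]

```text
time: 26.43
ee_pos: [0.4525, 0.1948, 0.0337]
tool_rot: [0.708, 0.706, 0.002, 0.0]
wrist_force: [0.4, -0.7, -0.2]
grip_width: 0.001
gripper_force: 0.0
```

jog_arm:
  plan:
    - [[-0.2,0,0],[0,0,0]]
    - [[-0.2,0,0],[0,0,0]]
    - [[-0.2,0,0],[0,0,0]]
    - [[-0.2,0,0],[0,0,0]]
    - [[-0.2,0,0],[0,0,0]]
    - [[-0.2,0,0],[0,0,0]]
    - [[-0.2,0,0],[0,0,0]]
    - [[-0.2,0,0],[0,0,0]]
    - [[-0.2,0,0],[0,0,0]]
    - [[-0.2,0,0],[0,0,0]]

```text
time: 27.27
ee_pos: [0.4515, 0.1145, 0.0319]
tool_rot: [0.708, 0.707, 0.0, 0.0]
wrist_force: [2.8, 2.8, 1.1]
grip_width: 0.009
gripper_force: 1.2
```

Run:
```python
from h import *
goto(0.4515,-0.0275,0.028,0,1)
s=sense();c=read_camera('top');p=cloud(c);comps(p,c['img'],.035,.11,(.4,.5,-.31,.2))
c=read_camera('scene');save(c,'sc1')
```

```text
t 27.2667 P [0.4515 0.1145 0.0319] head -0.07 F [2.8 2.8 1.1] w 0.7
1 [[[-3.551,0.006,0.098],[0.003,-0.0,-0.012]]]
px [281. 289.] n 5450 rect mm [ 452.3 -110. ] [ 84.  394.5] ang 0.2 zmax [0.067 0.073] rgb [93. 99. 99.]
```

View pics/sc1.png

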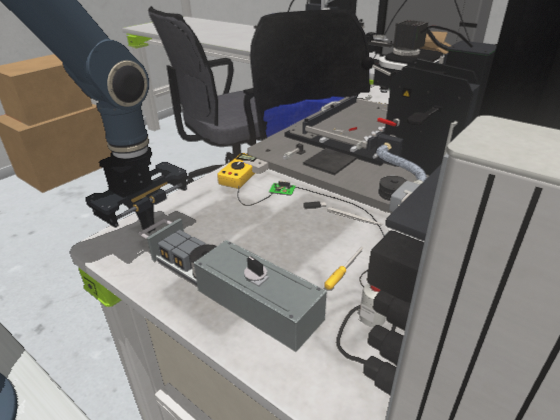

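The drawer is sliding in cleanly, with the packs still upright at (178,248). I'll keep pushing and slow down near the end.

jog_arm:
  plan:
    - [[-0.2,0,0],[0,0,0]]
    - [[-0.2,0,0],[0,0,0]]
    - [[-0.2,0,0],[0,0,0]]
    - [[-0.2,0,0],[0,0,0]]
    - [[-0.2,0,0],[0,0,0]]
    - [[-0.2,0,0],[0,0,0]]
    - [[-0.2,0,0],[0,0,0]]
    - [[-0.2,0,0],[0,0,0]]
    - [[-0.2,0,0],[0,0,0]]
    - [[-0.2,0,0],[0,0,0]]

```text
time: 28.2
ee_pos: [0.4508, 0.0345, 0.0319]
tool_rot: [0.708, 0.707, -0.0, -0.0]
wrist_force: [-0.9, 2.9, -0.7]
grip_width: 0.008
gripper_force: 1.2
```

jog_arm:
  plan:
    - [[-0.2,0,0],[0,0,0]]
    - [[-0.2,0,0],[0,0,0]]
    - [[-0.2,0,0],[0,0,0]]
    - [[-0.2,0,0],[0,0,0]]
    - [[-0.2,0,0],[0,0,0]]
    - [[-0.15,0,0],[0,0,0]]
    - [[-0.1,0,0],[0,0,0]]
    - [[-0.1,0,0],[0,0,0]]
    - [[0,0,0],[0,0,0]]

```text
time: 28.95
ee_pos: [0.4518, -0.0199, 0.0322]
tool_rot: [0.708, 0.706, 0.0, 0.001]
wrist_force: [0.1, 0.0, 0.1]
grip_width: 0.004
gripper_force: 0.0
```

jog_arm:
  plan:
    - [[-0.1,0,0],[0,0,0]]
    - [[-0.1,0,0],[0,0,0]]
    - [[-0.1,0,0],[0,0,0]]
    - [[-0.05,0,0],[0,0,0]]
    - [[0,0,0],[0,0,0]]

```text
time: 29.37
ee_pos: [0.4518, -0.0253, 0.0322]
tool_rot: [0.706, 0.709, 0.003, -0.004]
wrist_force: [0.5, 20.1, 2.1]
grip_width: 0.01
gripper_force: 10.0
```

jog_arm:
  plan:
    - [[-0.08,0,0],[0,0,0]]
    - [[0,0,0],[0,0,0]]

```text
time: 29.53
ee_pos: [0.4518, -0.0255, 0.0322]
tool_rot: [0.705, 0.709, 0.004, -0.005]
wrist_force: [0.3, 27.2, 4.1]
grip_width: 0.008
gripper_force: 13.7
```

jog_arm:
  plan:
    - [[0.4,0,0],[0,0,0]]
    - [[0.5,0,0],[0,0,0]]
    - [[0,0,-0.8],[0,0,0]]
    - [[0,0,-0.9],[0,0,0]]
    - [[0,0,-0.9],[0,0,0]]
    - [[0,0,-0.9],[0,0,0]]
    - [[-0.5,0,-0.7],[0,0,0]]
    - [[-0.8,0,0],[0,0,0]]
    - [[-0.8,0,0],[0,0,0]]
    - [[0,0,0],[0,0,0]]

```text
time: 30.37
ee_pos: [0.4511, -0.0906, 0.2013]
tool_rot: [0.711, 0.704, 0.0, 0.002]
wrist_force: [-0.6, -0.4, -1.8]
grip_width: 0.005
gripper_force: 0.0
```

jog_arm:
  plan:
    - [[-0.9,0,0],[0,0,0]]
    - [[0,0,0],[0,0,0]]
    - [[0,0,0],[0,0,0]]
    - [[0,0,0],[0,0,0]]
  jaw: 0.2

```text
time: 30.7
ee_pos: [0.4509, -0.1199, 0.1998]
tool_rot: [0.708, 0.706, -0.0, -0.0]
wrist_force: [-0.7, 0.0, 0.8]
grip_width: 0.224
gripper_force: 0.0
```

Run:
```python
from h import *
s=sense();c=read_camera('wrist');p=cloud(c,s);save(c,'w8')
comps(p,c['img'],.035,.067,(.4,.5,-.31,.2));comps(p,c['img'],.067,.13,(.4,.5,-.31,.2));print('latch')
m=(p[...,2]>.083)&(p[...,2]<.105)&(abs(p[...,0]-.452)<.03)&(p[...,1]>-.24)&(p[...,1]<-.15)
q=p[m];print(len(q),cv2.minAreaRect((q[:,:2]*1000).astype(np.float32)) if len(q) else '',np.percentile(q[:,2],[50,95]) if len(q) else '')
print('top');c=read_camera('top');p=cloud(c);comps(p,c['img'],.083,.11,(.42,.48,-.25,-.14),5);comps(p,c['img'],.035,.11,(.4,.5,-.31,.2))
goto(.452,-.19,.2)
```

```text
px [275. 118.] n 2099 rect mm [451.8 -58.1] [43.1 82.3] ang 90.0 zmax [0.05  0.061] rgb [94. 93. 93.]
px [275. 211.] n 11742 rect mm [ 451.9 -144. ] [ 83.9 130.3] ang 0.2 zmax [0.068 0.077] rgb [106. 111. 111.]
px [274. 347.] n 1982 rect mm [ 450.2 -263. ] [77.3 37.9] ang 0.6 zmax [0.068 0.07 ] rgb [127. 135. 134.]
latch
389 ((452.4656677246094, -185.4368133544922), (25.969520568847656, 10.050667762756348), 81.97206115722656) [0.09916642 0.10091449]
top
px [309. 293.] n 23 rect mm [ 450.7 -201.5] [9.5 9.5] ang 78.6 zmax [0.099 0.102] rgb [57. 58. 59.]
px [331. 296.] n 1899 rect mm [ 452.7 -242.5] [ 84.2 128.9] ang 0.4 zmax [0.068 0.073] rgb [ 97. 103. 103.]
t 30.8 P [ 0.451  -0.119   0.1997] head 0.02 F [-0.1  0.3  0.1] w 27.2
2 [[[-0.887,0.012,-0.003],[-0.002,-0.001,0.001]],[[-0.887,0.012,-0.003],[-0.002,-0.001,0.001]]]
```

View pics/w8.png

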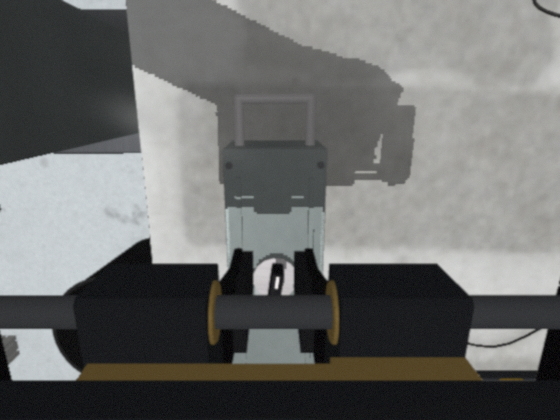

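The drawer is shut, with its panel flush at (275,150). The latch bar near (275,278) is at about 8° clockwise, centred at about (0.452, -0.1885) with its top at z = 0.0995.

jog_arm:
  plan:
    - [[-0.87,0.02,0.4],[0,0,0.65]]
    - [[-0.87,0.1,0.5],[0,0,0.65]]
    - [[0,0,0.6],[0,0,0]]
    - [[0,0,0.2],[0,0,0]]
    - [[0,0,0],[0,0,0]]
    - [[0,0,0],[0,0,0]]
    - [[0,0,0],[0,0,0]]
  jaw: -0.2

```text
time: 31.38
ee_pos: [0.4544, -0.1886, 0.1329]
tool_rot: [0.753, 0.658, 0.001, 0.0]
wrist_force: [0.4, 0.6, 0.3]
grip_width: 0.399
gripper_force: 0.0
```

Run:
```python
from h import *
goto(.4521,-.1885,.0805,-8,1);print(sense()['joint_pos'].round(2) if hasattr(sense()['joint_pos'],'round') else sense()['joint_pos'])
```

```text
t 31.3833 P [ 0.4544 -0.1886  0.1329] head -7.72 F [0.4 0.6 0.3] w 34.7
1 [[[-0.006,-0.059,1.309],[0.015,-0.006,0.047]]]
[-0.25  0.32  0.68  2.08 -0.28  0.82  0.47]
```

jog_arm:
  plan:
    - [[0,-0.06,0.5],[0,0,0.04]]
    - [[0,0,0.4],[0,0,0]]
    - [[0,0,0.3],[0,0,0]]
    - [[0,0,0.1],[0,0,0]]
    - [[0,0,0],[0,0,0]]
    - [[0,0,0],[0,0,0]]
    - [[0,0,0],[0,0,0]]

```text
time: 31.97
ee_pos: [0.452, -0.1894, 0.0811]
tool_rot: [0.755, 0.656, 0.001, 0.001]
wrist_force: [-0.2, 0.4, 0.5]
grip_width: 0.4
gripper_force: 0.0
```

jog_arm:
  plan:
    - [[0,0,0],[0,0,0]]
    - [[0,0,0],[0,0,0]]
    - [[0,0,0],[0,0,0]]
    - [[0,0,0],[0,0,0]]
    - [[0,0,0],[0,0,0]]
    - [[0,0,0],[0,0,0]]
  jaw: -1
  force: 20

```text
time: 32.47
ee_pos: [0.4521, -0.1896, 0.0802]
tool_rot: [0.755, 0.655, 0.001, 0.001]
wrist_force: [3.0, -0.5, -0.8]
grip_width: 0.113
gripper_force: 20.0
```

jog_arm:
  plan:
    - [[0,0,0],[0,0,0.5]]
    - [[0,0,0],[0,0,0.8]]
    - [[0,0,0],[0,0,0.8]]
    - [[0,0,0],[0,0,0]]

```text
time: 32.8
ee_pos: [0.4518, -0.1895, 0.0801]
tool_rot: [0.823, 0.568, 0.0, 0.001]
wrist_force: [2.0, -0.4, 0.2]
grip_width: 0.115
gripper_force: 20.0
```

Run:
```python
from h import *
goto(.4521,-.1885,.0805,-8,1);s=sense();print(s['joint_pos'],s['moment'])
```

```text
t 32.8 P [ 0.4518 -0.1895  0.0801] head -20.79 F [ 2.  -0.4  0.2] w 10.0
1 [[[0.025,-0.002,-0.01],[0.012,0.004,-2.132]]]
[-0.23422291  0.42327855  0.68604521  2.13202063 -0.40791289  0.71485226
  0.35925349] [-0.10186694 -0.49426554 -0.02053902]
```

jog_arm:
  plan:
    - [[0,0,0],[0,0,0.8]]
    - [[0,0,0],[0,0,0.8]]
    - [[0,0,0],[0,0,0.8]]
    - [[0,0,0],[0,0,0.8]]
    - [[0,0,0],[0,0,0.8]]
    - [[0,0,0],[0,0,0.8]]
    - [[0,0,0],[0,0,0.8]]
    - [[0,0,0],[0,0,0.8]]
    - [[0,0,0],[0,0,0.8]]
    - [[0,0,0],[0,0,0]]

```text
time: 33.63
ee_pos: [0.4511, -0.1888, 0.08]
tool_rot: [0.974, 0.226, -0.0, -0.001]
wrist_force: [0.8, 1.2, 3.3]
grip_width: 0.112
gripper_force: 20.0
```

Run:
```python
from h import *
goto(.4518,-.1893,.0805,-89,1);s=sense();print(s['joint_pos'],s['moment'])
```

```text
t 33.6333 P [ 0.4511 -0.1888  0.08  ] head -63.87 F [0.8 1.2 3.3] w 9.8
1 [[[0.01,0.02,-0.014],[-0.01,0.003,4.188]]]
[-0.37767888  0.48871508  0.8909405   2.13900791 -0.55795172  0.76241801
 -0.23868505] [ 0.27965048 -0.05144472 -0.06737681]
```

jog_arm:
  plan:
    - [[0,0,0],[0,0,0.8]]
    - [[0,0,0],[0,0,0.8]]
    - [[0,0,0],[0,0,0.8]]
    - [[0,0,0.03],[0,0,0.7]]
    - [[0,0,0.03],[0,0,0.7]]
    - [[0,0,0],[0,0,0.5]]
    - [[0,0,0],[0,0,0]]
    - [[0,0,0],[0,0,0]]

```text
time: 34.3
ee_pos: [0.4509, -0.1883, 0.0778]
tool_rot: [1.0, 0.005, -0.0, -0.001]
wrist_force: [0.5, 4.0, 6.9]
grip_width: 0.115
gripper_force: 20.0
```

Run:
```python
from h import *
goto(.4518,-.1893,.0805,-92,1);s=sense();print(s['joint_pos'],s['moment'])
```

```text
t 34.3 P [ 0.4509 -0.1883  0.0778] head -89.47 F [0.5 4.  6.9] w 10.0
1 [[[0.021,0.026,-0.068],[-0.028,0.007,0.422]]]
[-0.44834093  0.54690239  1.00586656  2.14348656 -0.66050297  0.80262683
 -0.58151079] [0.73136049 0.22503085 0.03216513]
```

jog_arm:
  plan:
    - [[0,0,0],[0,0,0]]
    - [[0,0,0],[0,0,0]]
    - [[0,0,0],[0,0,0]]
    - [[0,0,-0.4],[0,0,0]]
    - [[0,0,-0.8],[0,0,0]]
    - [[0,0.4,-0.9],[0,0,-0.5]]
    - [[0,0.9,-0.9],[0,0,-0.9]]
    - [[0,0.9,0],[0,0,-0.9]]
    - [[0,0,0],[0,0,0]]
    - [[0,0,0],[0,0,0]]
  jaw: 0

```text
time: 35.13
ee_pos: [0.4568, -0.2736, 0.1915]
tool_rot: [0.993, 0.12, 0.0, 0.0]
wrist_force: [0.6, 0.8, -0.5]
grip_width: 0.495
gripper_force: 0.0
```

Run:
```python
from h import *
goto(.57,-.3,.25,-90,8)
s=sense();c=read_camera('wrist');save(c,'w9')
c=read_camera('scene');cv2.imwrite('pics/sc2.png',cv2.resize(c['img'][200:360,140:400,::-1],None,fx=3,fy=3,interpolation=cv2.INTER_CUBIC))
c=read_camera('top');p=cloud(c);comps(p,c['img'],.083,.11,(.42,.48,-.25,-.14),5);comps(p,c['img'],.03,.11,(.38,.75,-.31,.2))
```

```text
t 35.1333 P [ 0.4568 -0.2736  0.1915] head -76.23 F [ 0.6  0.8 -0.5] w 43.1
8 [[[0.324,0.165,-0.182],[0.001,-0.001,0.287]],[[0.329,0.155,-0.182],[0.001,-0.001,0.287]],[[0.333,0.145,-0.183],[0.001,-0.001,0.287]],[[0.337,0.135,-0.183],[0.001,-0.001,0.287]],[[0.341,0.125,-0.183],[0.001,-0.001,0.287]],[[0.345,0.114,-0.183],[0.001,-0.001,0.287]],[[0.348,0.104,-0.183],[0.001,-0.001,0.287]],[[0.351,0.093,-0.183],[0.001,-0.001,0.287]]]
px [303. 294.] n 22 rect mm [ 448.5 -187.8] [21.3  4.5] ang 7.7 zmax [0.097 0.099] rgb [26. 27. 28.]
px [181. 159.] n 256 rect mm [732.2 144.5] [35.9 65.2] ang 6.7 zmax [0.032 0.036] rgb [177. 138.   6.]
px [275. 288.] n 1993 rect mm [ 452.5 -124.1] [170.8  84.4] ang 90.0 zmax [0.068 0.073] rgb [64. 67. 67.]
```

View pics/sc2.png

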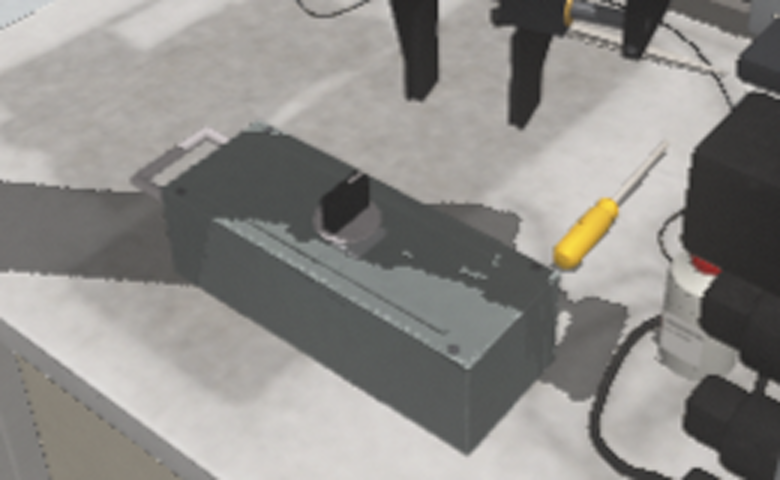

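The latch bar now lies across the case at about (345,205), and its top is roughly 2.5 mm lower than before. I'll check its angle from a clear viewpoint.

jog_arm:
  plan:
    - [[0,0,-0.05],[0,0,-0.97]]
    - [[0,0,-0.05],[0,0,-0.97]]
    - [[0,0,-0.05],[0,0,-0.97]]
    - [[0,0,-0.05],[0,0,-0.97]]
    - [[0,0,-0.05],[0,0,-0.97]]
    - [[0,0,0],[0,0,-0.97]]
    - [[0,0,0],[0,0,-0.97]]
    - [[0,0,0],[0,0,-0.97]]
    - [[0,0,0],[0,0,-0.97]]
    - [[0,0,0],[0,0,-0.97]]

```text
time: 36.12
ee_pos: [0.4584, -0.2681, 0.2001]
tool_rot: [0.805, 0.593, -0.0, -0.001]
wrist_force: [-0.5, 0.3, 0.1]
grip_width: 0.501
gripper_force: 0.0
```

jog_arm:
  plan:
    - [[0,0,0],[0,0,-0.97]]
    - [[0,0,0],[0,0,-0.97]]
    - [[0,0,0],[0,0,-0.97]]
    - [[0,0,0],[0,0,0]]
    - [[0,0,0],[0,0,0]]
    - [[0,0,0],[0,0,0]]

```text
time: 36.62
ee_pos: [0.4583, -0.2693, 0.2006]
tool_rot: [0.709, 0.705, -0.0, -0.0]
wrist_force: [-0.0, -0.5, -0.0]
grip_width: 0.498
gripper_force: 0.0
```

Run:
```python
from h import *
s=sense();print(s['ee_pos'],s['tool_rot']);c=read_camera('wrist');p=cloud(c,s);save(c,'w10')
comps(p,c['img'],.083,.11,(.42,.48,-.24,-.14),20);comps(p,c['img'],.035,.11,(.39,.51,-.31,.2))
```

```text
[ 0.45828859 -0.26933498  0.20056029] [ 7.08852029e-01  7.05357027e-01 -1.51200995e-04 -4.91978175e-04]
px [264.  96.] n 681 rect mm [ 452.1 -188.9] [ 9.3 31.3] ang 89.7 zmax [0.097 0.099] rgb [60. 60. 60.]
px [266. 115.] n 25453 rect mm [ 452.1 -213.5] [ 84.3 182.8] ang 0.2 zmax [0.068 0.075] rgb [83. 87. 86.]
```

View pics/w10.png

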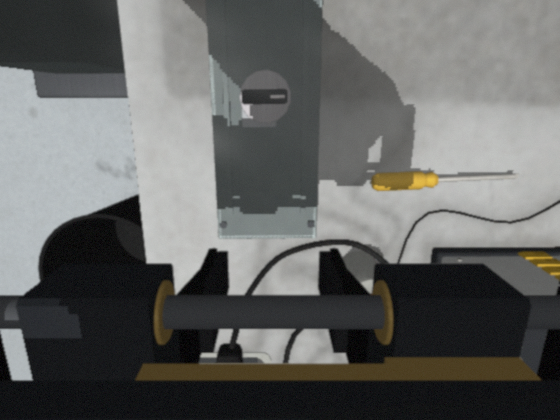

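The latch bar at (264,96) is squarely crosswise, measured at 89.7° from its unlocked direction and dropped into its detent, and the screwdriver is untouched. I'm handing in.

```bash
python3 -c "
from h import *
print(hand_in())"
```

```text
the job is handed in; nothing more can be done
None
```

The kit is packed and the job handed in: the jar, the reel and the two packs on the table are in one row, the drawer is shut and the latch is locked. The hand-in gave no verdict back.

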